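Pack the cover carrier and seat it on the spring-loaded three-ball inspection nest

TASK

Stand the packing block that fits in the empty end of the carrier's pocket beside the short cover, so that nothing can shift, then lift the carrier across and seat it on the three balls of the inspection nest, nose over nose. Press it down firmly but without slamming or dropping it, until the spring rollers ride over its edges and pull it fully home, level on all three balls, then let go. Leave the other blocks and everything else on the bench where they are.

Things in the scene. Friction and masses are not known exactly. Their poses are not given: they have to be found in the camera images.
- carrier_grip (a point): Centre of the carrier's handle, a black bar 70 mm along x, 18 mm thick in y, 24 mm high, on two posts at x = +-28 mm with 36 mm of free height beneath it. It is 69 mm above the carrier's feet, 48 mm above the plate's top. Axes: x towards the carrier's nose, y along its length, z up.
- carrier_foot (a point): Middle of the carrier's underside, level with its feet. Loose aluminium plate, 0.5 to 0.75 kg, 120 mm (x) by 172 mm (y), 184 mm over the round 12 mm steel rails along its two ends (rail centres 17 mm up); a nose 60 mm wide reaches x = +85 mm; plate top 21 mm up. It stands on three radial 90 degree V-groove feet at (x, y) = (-34, 62), (-34, -62), (62, 0) mm, made to sit on the balls.
- pocket_left (a point): Middle of the floor (the plate's top) of the carrier's pocket on its +y side: inside 106 mm (x) by 65 mm (y), walls 3 mm thick and 9 mm high. Axes as the carrier's. One pocket is filled by the long cover; the other holds the short cover at its -x end and so has a gap 32 to 33 mm wide at its +x (nose) end. Which pocket has the gap varies.
- pocket_right (a point): The same for the pocket on the carrier's -y side.
- nest_home (a point): Point over the middle of the nest, 91 mm above the bench, where the handle's centre lies, with axes alike, when the carrier is fully home. The carrier's feet are then 22 mm above the bench. If laid on, it rests on the rollers about 18 mm above home; 8 to 15 N of push takes it on to about 8 mm above home; from there the springs pull it down with up to 13 N.
- nest_foot (a point): Middle of the nest's underside, on the bench. Aluminium base fixed to the bench, left or right of the carrier, 130 mm (x) by 236 mm (y), 12 mm thick, with a nose to x = +95 mm; three polished steel balls, 18 mm in diameter, centres 22 mm up at (x, y) = (-34, 62), (-34, -62), (62, 0) mm; they centre the grooves from a few mm off. At y = +-94 mm two rollers on sprung arms, centres 47 mm up.
- catch_left (a joint): Angle of the roller arm at the nest's +y end, rad: 0 against its stop, grows as the roller is pushed outwards (up to about 0.14 as the rail passes); about 0.03 when the carrier is home.
- catch_right (a joint): The same for the arm at the nest's -y end.
- cover_short_mid (a point): Centre of the short moulded cover, black, 73 mm (its x) by 62 mm (y) by 10 mm high, lying flat in one of the carrier's pockets, axes as the carrier's, within 1 mm of the pocket's -x end. About 30 g.
- cover_long_mid (a point): Centre of the long moulded cover, black, 104 mm (its x) by 62 mm (y) by 10 mm high, lying flat in the carrier's other pocket, which it fills. About 45 g.
- block_thin_centre (a point): Centre of a white plastic packing block standing on the bench: 20 mm thick (its x), 60 mm long (its y), 55 mm high, lower edges rounded by 4 mm, about 73 g.
- block_mid_centre (a point): Centre of a white plastic packing block standing on the bench: 30 mm thick (its x), 60 mm long (its y), 55 mm high, lower edges rounded by 4 mm, about 110 g.
- block_thick_centre (a point): Centre of a white plastic packing block standing on the bench: 40 mm thick (its x), 60 mm long (its y), 55 mm high, lower edges rounded by 4 mm, about 147 g.
- tub_mid (a point): Centre of a clear tub with a lid, 74 mm in diameter, 78 mm high. Leave it alone.
- bottle_mid (a point): Centre of an upright wash bottle, 60 mm in diameter, 150 mm high. Leave it alone.
- tape_mid (a point): Centre of a roll of paper tape lying flat, 90 mm in diameter, 24 mm high. Leave it alone.
- can_mid (a point): Centre of an upright metal can, 52 mm in diameter, 140 mm high. Leave it alone.
- screwdriver_grip (a point): Handle of a screwdriver, 170 mm long, lying on the bench. Leave it alone.
Things that resemble listed ones, but are neither listed nor needed, are in the scene too. Leave any brown look-alike of the part that bears block_mid_centre alone. What is shaped like the part that bears cover_long_mid but green is not meant.

How it is judged:
By the outcome, as a careful person would: the job done as asked, in the order asked, and still so for the second after the job is handed in, with the robot touching nothing.
It also fails if it takes over 54 s, if anything falls off the work surface, if the arm or the gripper's body presses on something with over 40 N, if the wrist force passes 120 N, or if a joint passes its speed limit or range.

ROBOT

A 6-joint arm with a two-finger parallel gripper is mounted at the origin on the work surface. World frame = base frame: x ahead of the robot, y to its left, z up, the work surface at z = 0. Lengths are in m, angles in rad, forces in N, time in s.
With the tool pointing down it reaches from about 0.35 to 0.725 m from the base axis. Payload 4.3 kg.
Tool frame: the origin (TCP) lies on the front face of the gripper's body, between the roots of the fingers; the fingertips stand 73 mm ahead of it and the grasp point (between the pads) lies 54 mm ahead of it; x points along the fingers, z is the direction in which the jaws open and shut, and the axes are right-handed (so a half turn about x gives the same grasp; the last joint's range is limited). The gripper opens to 85 mm and grips with 20 to 120 N. Pads are 22 mm wide; open, the fingers measure 114 mm over their backs; the gripper's body (76 mm by 85 mm) begins 54 mm behind the grasp point. The pads swing forward as they close: fully open they stand 13 mm farther back than shut.
Start: joints at [-1.334, 0.377, 0.081, 1.274, 0, 1.46], TCP at [0.195, -0.541, 0.304] pointing down, gripper open.
Joint ranges: [-2.72, 2.72], [-0.84, 1.66], [-1.02, 1.22], [-1.77, 2.12], [-1.37, 1.28], [-3.14, 3.14]. Speed limits (rad/s): [2.57, 2.57, 3.14, 3.14, 3.14, 3.14].

INTERFACE

Orientations are given as a 3x3 rotation matrix whose columns are the frame's x, y, z axes.
In Python, from bench import manip gives the robot as it stands.
- The arm moves only by the tool servo_tool, never from a script. Its argument "rows" is a list of rows, each a list of 5 numbers: the opening, from -1 (shut) to 1 (fully open), then the shift along the tool's x, y, z in units of 50 mm (1.0 is 50 mm), then the turn about the tool's x in units of 5 degrees (1.0 is 5 degrees). In form: [[gripper, dx, dy, dz, twist], ...]. A call has 1 to 12 rows; each row is the pose to reach, as a shift and turn from the pose commanded when the call began, along the tool's axes at that moment; what a row does not reach only later rows make up. A row lasts 1/10 s, in which the tool goes at most 50 mm and 8.59 degrees, less where a joint would pass 70% of its speed; a pose out of reach is approached as far as the arm can. A call with a gripper value outside its range is refused whole. The fingers move at their own pace and stop on an object; "force" is the grip in N (left out, the last holds). Time passes only in rows, so rows that repeat a pose let the fingers close. It gives the time, the measured TCP pose, the force and the opening at its end, in the units of the state.
- manip.observe(): the state, without advancing time (a new reading comes with each control period).
- manip.camera(name): name is "scene" or "side" or "wrist"; returns a dict with "frame" (480x640x3 uint8, red, green, blue), "camera_matrix" (3x3 intrinsics, pixels), "world_from_camera" (4x4, takes a point from camera to world coordinates); the wrist camera has in their place "tool_from_camera" (4x4, takes a point from camera to tool coordinates, whose origin is the TCP and whose axes are the tool frame's). Camera axes: x right, y up, looking along -z (the intrinsics and any distortion apply to the point x, -y, -z); pixel columns grow to the right and rows downward; lengths in m; the calibration is good to about 2 mm. A picture is of the moment at which its call begins: read the wrist's pose just before it. There is no depth.
- manip.hand_in(): hands the job in, once; it reports no verdict.
The state is a dict: "time": time; "qpos": joint angles; "joint_velocities": joint speeds; "joint_efforts": joint torques, N m; "tool_pos": TCP position; "eef_rot": TCP orientation; "force": force on the tool from outside, world axes, zero at the start; "ft_torque": the same for the moment, N m; "finger_gap": finger opening in m.
Only numpy, scipy, OpenCV 4.12 (cv2) and the standard library are available. Lean on these libraries where they do the work, as an engineer would, in place of code of your own. Each camera call takes 0.05 s, during which the arm holds its last target.

## Working session

There is one attempt and no reset: what is moved stays moved. The work goes in short steps, Python scripts to look and compute and a tool call to move; the robot and the scene stay as the last step left them, time stands still between calls to the robot, and variables do not carry over. Pictures are saved under pics/ and viewed, and the job is handed in when it is done.

Besides the shell and the picture viewer there is one more tool, called after ">>>" as name(argument=value, ...) on one line, values as JSON. servo_tool: Moves the arm, as the interface text tells. Its arguments: {"type":"object","properties":{"rows":{"type":"array"},"force":{"type":"number"}},"required":["rows"]}

```bash
mkdir -p pics; ls
cat > h.py <<'E'
import numpy as np, cv2
from bench import manip
def snap(name,fn):
    st=manip.observe()
    c=manip.camera(name)
    cv2.imwrite(f'pics/{fn}.png',c['frame'][:,:,::-1])
    K=np.array(c['camera_matrix'])
    if name=='wrist':
        T=np.eye(4);T[:3,:3]=np.array(st['eef_rot']);T[:3,3]=st['tool_pos']
        W=T@np.array(c['tool_from_camera'])
    else: W=np.array(c['world_from_camera'])
    np.savez(f'pics/{fn}.npz',K=K,W=W,f=c['frame'],d=np.array(c.get('distortion',[])) )
    return c
def load(fn): return np.load(f'pics/{fn}.npz')
def ray(fn,u,v):
    d=load(fn);K=d['K'];W=d['W']
    p=np.linalg.inv(K)@np.array([u,v,1.]); p=np.array([p[0],-p[1],-p[2]])
    return W[:3,3],W[:3,:3]@p
def onz(fn,u,v,z):
    o,r=ray(fn,u,v); return o+r*(z-o[2])/r[2]
def proj(fn,P):
    d=load(fn);W=np.linalg.inv(d['W']);p=W[:3,:3]@np.array(P)+W[:3,3]
    q=d['K']@np.array([p[0],-p[1],-p[2]]);return q[:2]/q[2]
E
python3 - <<'E'
from h import *
s=manip.observe();print(s)
for n in ['scene','side','wrist']:
    c=snap(n,n+'0'); print(c.keys(),c['camera_matrix'])
    print(load(n+'0')['W'].round(3))
E
```

```text
pics
{'time': 0.0, 'qpos': array([-1.33429318e+00,  3.78095233e-01,  7.96197939e-02,  1.27439311e+00,
        1.59545070e-05,  1.46047509e+00]), 'joint_velocities': array([-0.00023677, -0.00048835, -0.0012012 , -0.00084402, -0.00076253,
        0.00061264]), 'joint_efforts': array([ 1.16184299e-03, -4.63604844e+01,  2.69875950e+01,  2.08730064e-02,
       -4.21677328e-05, -2.90075889e-06]), 'tool_pos': array([ 0.19532814, -0.54026708,  0.30293999]), 'eef_rot': array([[-4.70019373e-04,  9.40456948e-01,  3.39912500e-01],
       [ 2.01827090e-03,  3.39912737e-01, -9.40454814e-01],
       [-9.99997853e-01,  2.44003526e-04, -2.05786247e-03]]), 'force': array([-0.052103  , -0.30809856,  0.51327803]), 'ft_torque': array([ 0.03110957, -0.04624121, -0.029083  ]), 'finger_gap': 0.08548418406904089}
dict_keys(['frame', 'camera_matrix', 'world_from_camera']) [[525.1601055    0.         320.94113591]
 [  0.         525.1601055  238.04686925]
 [  0.           0.           1.        ]]
[[-0.522 -0.725  0.449  1.111]
 [ 0.853 -0.446  0.271  0.395]
 [ 0.004  0.524  0.852  1.169]
 [ 0.     0.     0.     1.   ]]
dict_keys(['frame', 'camera_matrix', 'world_from_camera']) [[457.68721456   0.         317.68785918]
 [  0.         457.68721456 241.22085916]
 [  0.           0.           1.        ]]
[[-0.981  0.112 -0.16   0.413]
 [-0.193 -0.463  0.865  0.833]
 [ 0.023  0.88   0.475  0.526]
 [ 0.     0.     0.     1.   ]]
dict_keys(['frame', 'camera_matrix', 'tool_from_camera']) [[370.37204037   0.         321.60623862]
 [  0.         370.37204037 237.36860859]
 [  0.           0.           1.        ]]
[[ 0.34   0.905  0.258  0.261]
 [-0.941  0.327  0.09  -0.518]
 [-0.003 -0.273  0.962  0.373]
 [ 0.     0.     0.     1.   ]]
```

View pics/scene0.png

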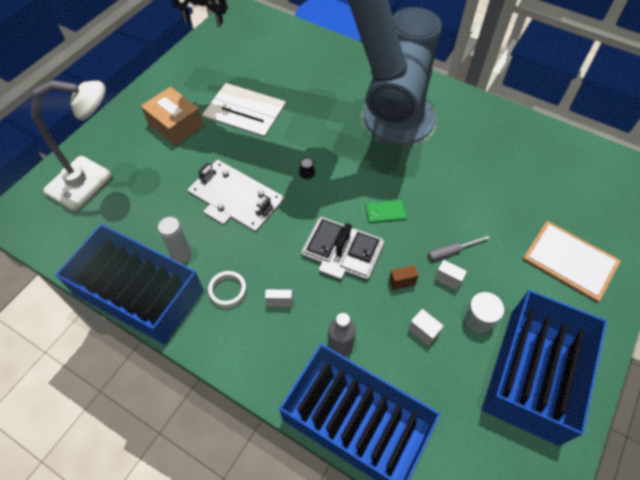

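View pics/side0.png

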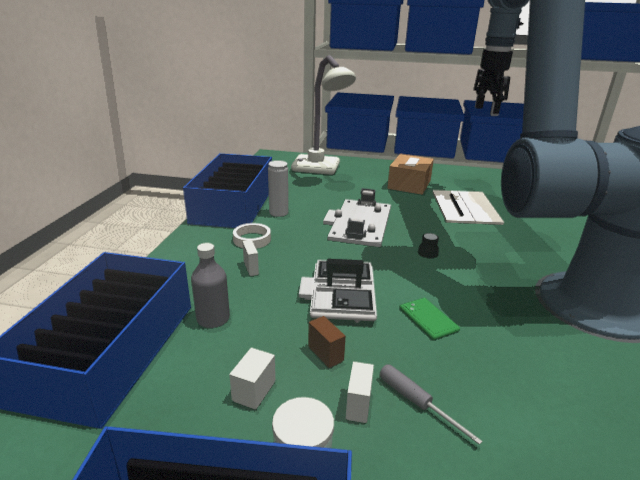

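View pics/wrist0.png

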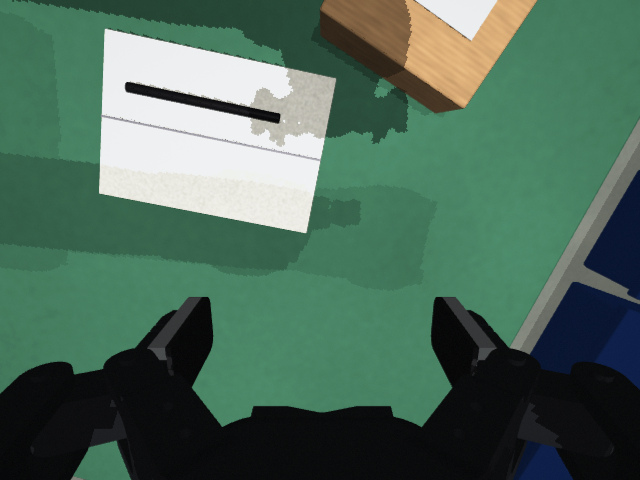

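Scene camera: carrier at about (343,248), nest at (237,193). White blocks stand at (279,298), (451,275) and (427,327); the brown look-alike is at (404,277) and the green cover at (386,210). Next I'll take close crops and measure.

Run:
```python
from h import *
f=cv2.imread('pics/scene0.png')
a=cv2.resize(f[205:290,290:395],None,fx=4,fy=4,interpolation=cv2.INTER_CUBIC)
b=cv2.resize(f[260:345,260:300],None,fx=4,fy=4,interpolation=cv2.INTER_CUBIC)
c=cv2.resize(f[255:340,380:475],None,fx=4,fy=4,interpolation=cv2.INTER_CUBIC)
m=np.hstack([a,b,c]);m=cv2.resize(m,(800,int(800*m.shape[0]/m.shape[1])));cv2.imwrite('pics/c1.png',m)
g=cv2.imread('pics/side0.png')
a=cv2.resize(g[250:330,290:390],None,fx=4,fy=4,interpolation=cv2.INTER_CUBIC)
b=cv2.resize(g[180:260,315:415],None,fx=4,fy=4,interpolation=cv2.INTER_CUBIC)
cv2.imwrite('pics/c2.png',np.hstack([a,b]))
# nominal points
for n,u,v in [('carrier',343,250),('nest',237,193),('b1',279,292),('b2',452,270),('b3',428,323),('brown',404,273)]:
    z=.055 if n[0]=='b' else .02
    p=onz('scene0',u,v,z);print(n,p.round(3),np.hypot(*p[:2]).round(3),proj('side0',p).round())
```

```text
carrier [0.507 0.096 0.02 ] 0.516 [338. 289.]
nest [ 0.503 -0.239  0.02 ] 0.556 [359. 218.]
b1 [0.702 0.035 0.055] 0.703 [251. 247.]
b2 [0.436 0.356 0.055] 0.563 [360. 378.]
b3 [0.59  0.366 0.055] 0.694 [252. 366.]
brown [0.504 0.262 0.055] 0.568 [324. 329.]
```

View pics/c1.png

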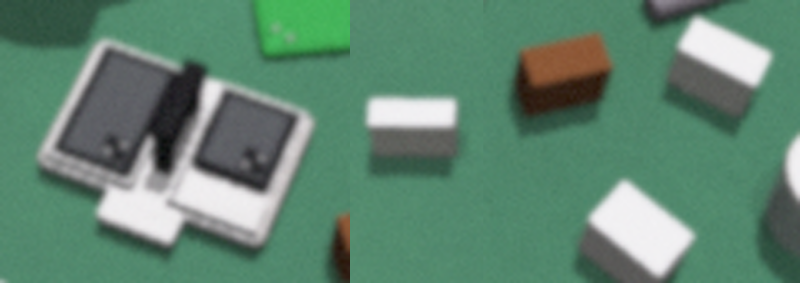

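View pics/c2.png

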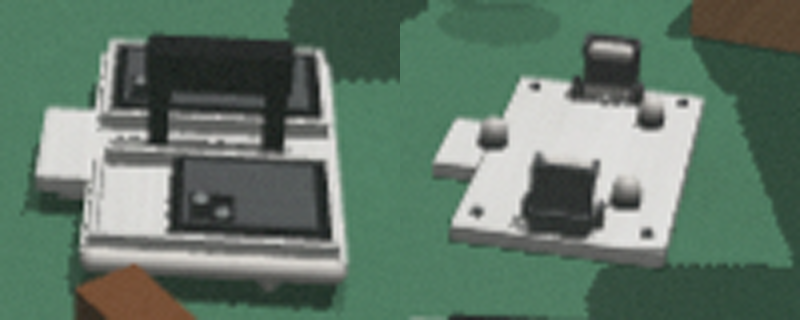

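Run:
```python
from h import *
f=load('scene0')['f'];hsv=cv2.cvtColor(f,cv2.COLOR_RGB2HSV)
for n,(u,v) in dict(b1=(279,294),b2=(452,270),b3=(427,324),brown=(404,275)).items():
    if n=='brown': m=((hsv[...,0]<15)&(hsv[...,1]>120)).astype(np.uint8)
    else: m=((hsv[...,1]<40)&(hsv[...,2]>195)).astype(np.uint8)
    k,l,s,c=cv2.connectedComponentsWithStats(m)
    i=l[v,u]; 
    ys,xs=np.where(l==i)
    P=np.array([onz('scene0',x,y,.055)[:2] for x,y in zip(xs,ys)],np.float32)
    r=cv2.minAreaRect((P*1000).astype(np.float32));print(n,i,s[i],r)
```

```text
b1 31 [265 289  27   9 204] ((705.5126342773438, 34.26307678222656), (20.64033317565918, 60.712501525878906), 31.570430755615234)
b2 28 [439 261  27  19 277] ((435.25238037109375, 356.3070068359375), (29.01596450805664, 60.53977584838867), 0.316464364528656)
b3 33 [412 310  31  27 442] ((590.4603271484375, 363.3396911621094), (60.168060302734375, 40.36268615722656), 78.66622924804688)
brown 70 [391 266  26  23 415] ((513.1448974609375, 265.17388916015625), (46.67338562011719, 66.79571533203125), 45.17302703857422)
```

Measured top faces:

| Scene pixel | Size (mm) | Reading |
|---|---|---|
| (279,294) | 20.6 × 61 | thin |
| (452,270) | 29.0 × 60.5 | mid, fits the 32–33 mm gap |
| (427,324) | 40.4 × 60 | thick |
| (404,275) | not usable | brown look-alike |

The gap is in the carrier's +y (left) pocket at the nose end. I choose the block at (452,270), and I'll move toward it to check it with the wrist camera.

>>> servo_tool(rows=[[1, -0.6, 7.8, -6.5, 0], [1, -0.6, 7.8, -6.5, 0], [1, -0.6, 7.8, -6.5, 0], [1, -0.6, 7.8, -6.5, 0], [1, -0.6, 7.8, -6.5, 0], [1, -0.6, 7.8, -6.5, 0], [1, -0.6, 7.8, -6.5, 0], [1, -0.6, 7.8, -6.5, 0], [1, -0.6, 7.8, -6.5, 0], [1, -0.6, 7.8, -6.5, 0], [1, -0.6, 7.8, -6.5, 0], [1, -0.6, 7.8, -6.5, 0]])

```text
time: 1.35
tool_pos: [0.4521, -0.1013, 0.3337]
eef_rot: [[-0.0, 0.939, 0.343], [-0.0, 0.343, -0.939], [-1.0, -0.001, 0.0]]
force: [0.2, -0.2, 0.6]
finger_gap: 0.0854
```

Run:
```python
from h import *
s=manip.observe();print(s['time'],s['qpos'],s['tool_pos'],s['eef_rot'].round(3))
snap('wrist','w1')
```

```text
1.35 [-3.57292957e-01  1.43246885e-01 -1.53432342e-01  1.27447197e+00
 -4.61998759e-04  2.43385949e+00] [ 0.45212994 -0.10133743  0.33369751] [[-0.     0.939  0.343]
 [-0.     0.343 -0.939]
 [-1.    -0.001  0.   ]]
```

View pics/w1.png

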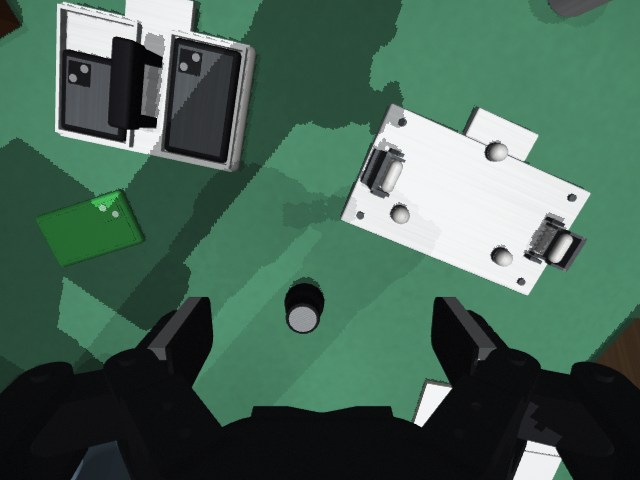

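Wrist view: balls at about (497,152), (400,214) and (502,257), carrier at top left, nose up in the image. Moving over the mid block with the jaw axis along world x.

>>> servo_tool(rows=[[1, 1, 2.8, -8.7, -14], [1, 1, 2.8, -8.7, -14], [1, 1, 2.8, -8.7, -14], [1, 1, 2.8, -8.7, -14], [1, 1, 2.8, -8.7, -14], [1, 1, 2.8, -8.7, -14], [1, 1, 2.8, -8.7, -14], [1, 1, 2.8, -8.7, -14], [1, 1, 2.8, -8.7, -14], [1, 1, 2.8, -8.7, -14], [1, 1, 2.8, -8.7, -14], [1, 1, 2.8, -8.7, -14]])

```text
time: 2.6
tool_pos: [0.4363, 0.3519, 0.2837]
eef_rot: [[-0.0, 0.005, 1.0], [-0.002, 1.0, -0.005], [-1.0, -0.002, -0.0]]
force: [0.4, 1.0, 0.3]
finger_gap: 0.0853
```

Run:
```python
from h import *
s=manip.observe();print(s['time'],s['qpos'],s['tool_pos'],s['eef_rot'].round(3))
snap('wrist','w2')
```

```text
2.6 [ 5.66110808e-01  3.54323801e-01 -4.81079243e-03  1.21280043e+00
 -1.07071024e-03  2.14191950e+00] [0.43626994 0.35194596 0.28373389] [[-0.     0.005  1.   ]
 [-0.002  1.    -0.005]
 [-1.    -0.002 -0.   ]]
```

View pics/w2.png

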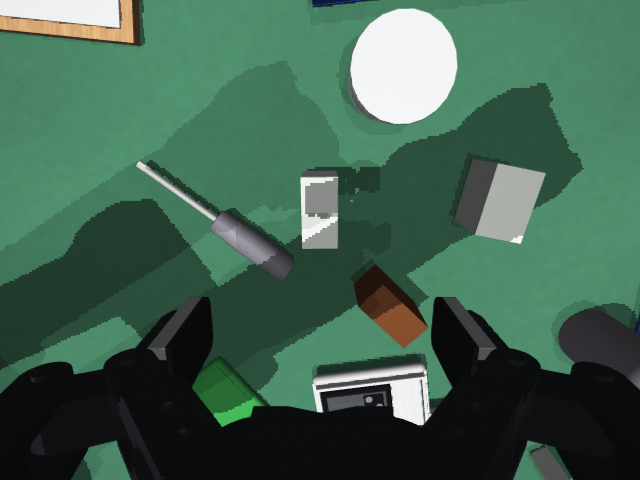

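Run:
```python
from h import *
f=cv2.imread('pics/w1.png')
a=cv2.resize(f[95:300,335:595],None,fx=3,fy=3,interpolation=cv2.INTER_CUBIC);cv2.imwrite('pics/n1.png',a[:600])
B=np.array([onz('w1',u,v,.022) for u,v in [(497,152),(400,214),(502,257)]])
print(B.round(4)); print([np.linalg.norm(B[i]-B[j]).round(4) for i,j in [(0,1),(0,2),(1,2)]])
```

```text
[[ 0.56   -0.2504  0.022 ]
 [ 0.468  -0.1841  0.022 ]
 [ 0.4621 -0.3073  0.022 ]]
[np.float64(0.1134), np.float64(0.1132), np.float64(0.1234)]
```

View pics/n1.png

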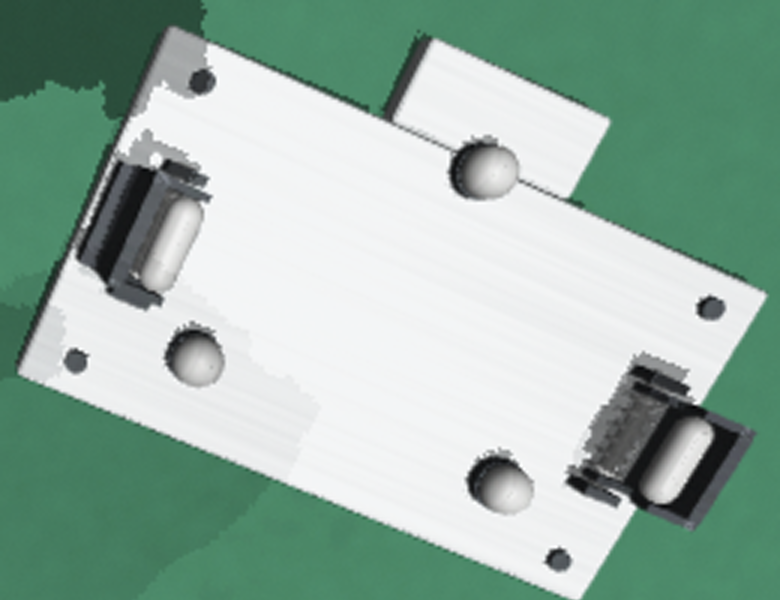

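Close view: the mid block's top is at about cols 301–338, rows 178–248. The thick block (505,205), brown block (392,305) and tub (405,65) are clear of it. The ball spacings came out at 113.4/113.2/123.4 mm against a nominal 114.3/114.3/124.

Run:
```python
from h import *
for u,v in [(301,178),(338,178),(338,248.5),(302,248.5),(320,213)]:
    print(onz('w2',u,v,.055).round(4))
f=load('w2')['f']; hsv=cv2.cvtColor(f,cv2.COLOR_RGB2HSV)
m=((hsv[...,1]<30)&(hsv[...,2]>130)).astype(np.uint8)
m=cv2.morphologyEx(m,cv2.MORPH_CLOSE,np.ones((3,3)))
k,l,s,c=cv2.connectedComponentsWithStats(m)
ys,xs=np.where(l==l[230,325]); print(s[l[230,325]])
P=np.array([onz('w2',x,y,.055)[:2] for x,y in zip(xs,ys)])
print(cv2.minAreaRect((P*1000).astype(np.float32)))
g=cv2.imread('pics/w2.png')[160:260,280:360];cv2.imwrite('pics/bk.png',cv2.resize(g,None,fx=6,fy=6))
```

```text
[0.4203 0.3851 0.055 ]
[0.45   0.3849 0.055 ]
[0.4504 0.3256 0.055 ]
[0.4199 0.3257 0.055 ]
[0.4354 0.3563 0.055 ]
[ 301  177   37   72 2514]
((434.5389099121094, 356.059326171875), (29.692291259765625, 59.77577590942383), 0.34456565976142883)
```

View pics/bk.png

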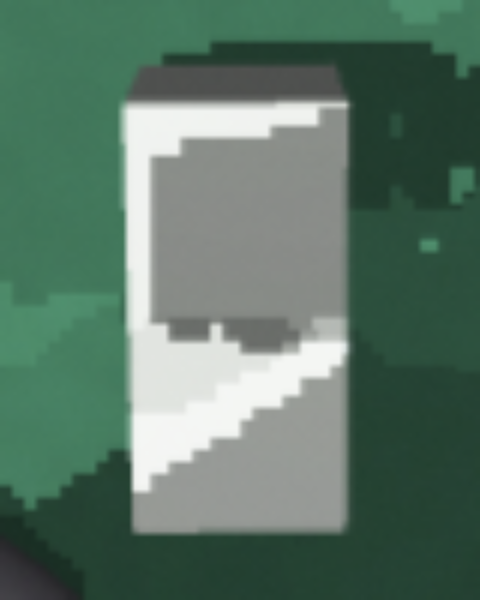

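The block is confirmed: 30 × 60 mm, centre (0.435, 0.3555), yaw about 0. The screwdriver is near the −x finger, so I descend with the jaws only partly open and then grip.

>>> servo_tool(rows=[[0.1, 0, 0.08, -0.03, 0], [0.1, 0, 0.08, -0.03, 0], [0.1, 0.8, 0.08, -0.03, 0], [0.1, 1.6, 0.08, -0.03, 0], [0.1, 2.3, 0.08, -0.03, 0], [0.1, 2.9, 0.08, -0.03, 0], [0.1, 3.4, 0.08, -0.03, 0], [0.1, 3.7, 0.08, -0.03, 0], [0.1, 3.87, 0.08, -0.03, 0], [0.1, 3.87, 0.08, -0.03, 0]], force=40)

```text
time: 3.65
tool_pos: [0.4336, 0.3573, 0.0896]
eef_rot: [[-0.002, 0.003, 1.0], [-0.001, 1.0, -0.003], [-1.0, -0.001, -0.002]]
force: [-0.8, 0.3, -1.0]
finger_gap: 0.0471
```

Run:
```python
from h import *
snap('wrist','w3');snap('side','s3')
a=cv2.imread('pics/w3.png');b=cv2.imread('pics/s3.png')[280:440,220:480]
cv2.imwrite('pics/v3.png',np.hstack([cv2.resize(a,(400,300)),cv2.resize(b,(400,300))]))
```

```text
(no output)
```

View pics/v3.png

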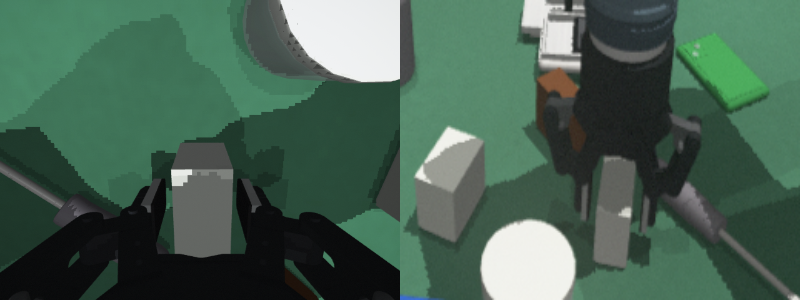

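The fingers straddle the block, centred. Closing.

>>> servo_tool(rows=[[-0.5, 0, 0, 0, 0], [-0.5, 0, 0, 0, 0], [-0.5, 0, 0, 0, 0], [-0.5, 0, 0, 0, 0], [-0.5, 0, 0, 0, 0], [-0.5, -0.4, 0, 0, 0], [-0.5, -1.2, 0, 0, 0], [-0.5, -2, 0, 0, 0], [-0.5, -2.6, 0, 0, 0], [-0.5, -3, 0, 0, 0], [-0.5, -3, 0, 0, 0]], force=50)

```text
time: 4.85
tool_pos: [0.4356, 0.3591, 0.2436]
eef_rot: [[0.005, 0.002, 1.0], [0.003, 1.0, -0.002], [-1.0, 0.003, 0.005]]
force: [-0.6, 0.2, -1.1]
finger_gap: 0.0292
```

Run:
```python
from h import *
s=manip.observe();print(s['time'],s['tool_pos'],s['force'])
snap('scene','sc4');snap('wrist','w4')
```

```text
4.85 [0.43555318 0.35913085 0.2436341 ] [-0.63445703  0.21293898 -1.11867708]
```

View pics/w4.png

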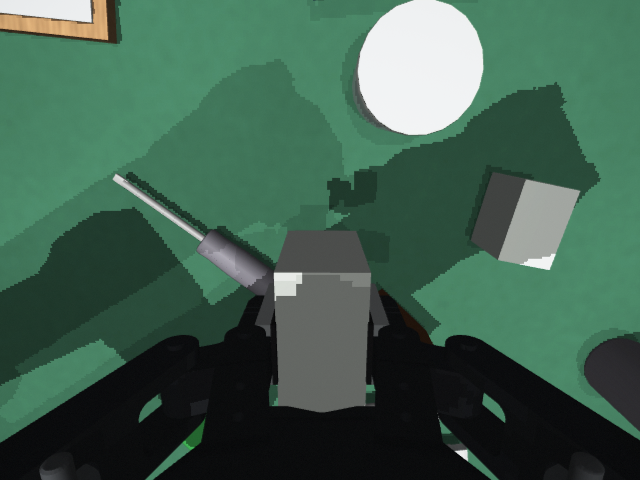

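Run:
```python
from h import *
f=cv2.imread('pics/w1.png')
cv2.imwrite('pics/cr1.png',cv2.resize(f[0:180,40:265],None,fx=3.3,fy=3.3,interpolation=cv2.INTER_CUBIC))
for u,v in [(275,273),(371,273)]:
    p=onz('w4',u,v,.2436-.0896+.055);print(p.round(4), (p-np.array([.4356,.3591,.2436])).round(4))
```

```text
[0.4217 0.3872 0.209 ] [-0.0139  0.0281 -0.0346]
[0.4501 0.3871 0.209 ] [ 0.0145  0.028  -0.0346]
```

View pics/cr1.png

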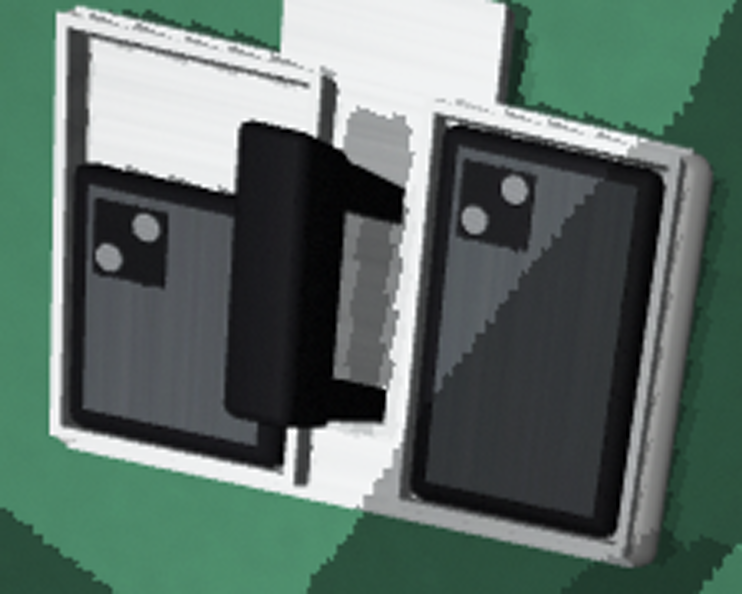

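Run:
```python
from h import *
f=cv2.imread('pics/w4.png')
cv2.imwrite('pics/cr4.png',cv2.resize(f[215:315,255:390],None,fx=5.5,fy=5.5,interpolation=cv2.INTER_NEAREST))
g=f.astype(int)
for v in (236,250,262,271,275,280): print(v,g[v,262:390:1,1].tolist())
```

```text
236 [121, 121, 120, 119, 120, 119, 120, 120, 121, 122, 122, 122, 122, 122, 122, 122, 123, 122, 123, 121, 123, 122, 120, 120, 92, 79, 76, 78, 77, 77, 79, 79, 77, 78, 78, 78, 77, 78, 78, 78, 78, 78, 77, 77, 77, 77, 78, 77, 77, 78, 77, 77, 77, 77, 78, 77, 77, 77, 77, 78, 76, 77, 78, 78, 76, 78, 78, 77, 77, 78, 78, 78, 78, 77, 78, 77, 78, 78, 77, 78, 78, 78, 77, 78, 77, 78, 77, 78, 77, 77, 78, 78, 77, 78, 78, 77, 66, 64, 65, 66, 66, 65, 66, 65, 66, 65, 65, 65, 64, 64, 64, 65, 65, 65, 65, 64, 64, 64, 63, 65, 65, 65, 64, 65, 64, 66, 65, 66]
250 [122, 123, 122, 121, 122, 122, 122, 121, 121, 121, 121, 120, 120, 122, 121, 121, 120, 120, 121, 91, 78, 78, 78, 77, 77, 77, 77, 77, 79, 78, 78, 76, 78, 77, 78, 78, 78, 78, 78, 77, 77, 78, 78, 77, 77, 77, 78, 77, 78, 77, 78, 78, 77, 77, 77, 78, 78, 77, 78, 78, 78, 78, 78, 77, 78, 78, 78, 78, 77, 77, 77, 77, 78, 77, 79, 78, 78, 77, 78, 78, 78, 78, 77, 78, 77, 78, 77, 76, 77, 78, 78, 78, 78, 77, 78, 77, 77, 78, 78, 78, 79, 66, 63, 63, 63, 63, 63, 63, 63, 65, 64, 64, 63, 64, 63, 65, 65, 65, 64, 65, 64, 64, 64, 63, 64, 64, 64, 73]
262 [37, 43, 46, 45, 45
[... 1542 characters left out ...]
 130, 129, 79, 72, 74, 75, 75, 75, 75, 75, 75, 75, 75, 74, 75, 75, 74, 77, 75, 76, 76]
280 [73, 73, 70, 70, 70, 68, 65, 66, 65, 63, 62, 60, 228, 234, 234, 233, 233, 233, 233, 233, 233, 233, 234, 234, 233, 233, 233, 233, 233, 233, 234, 233, 233, 233, 222, 219, 220, 219, 220, 221, 123, 104, 104, 103, 103, 104, 103, 104, 104, 104, 103, 104, 103, 104, 104, 103, 104, 104, 104, 105, 104, 103, 105, 103, 103, 105, 103, 103, 103, 104, 104, 104, 104, 104, 103, 105, 104, 104, 124, 126, 127, 127, 126, 127, 126, 127, 126, 127, 126, 126, 126, 129, 129, 130, 130, 129, 130, 129, 129, 131, 129, 130, 129, 130, 129, 130, 130, 130, 117, 77, 72, 72, 73, 73, 74, 74, 74, 75, 75, 75, 75, 76, 76, 77, 77, 77, 76, 76]
```

View pics/cr4.png

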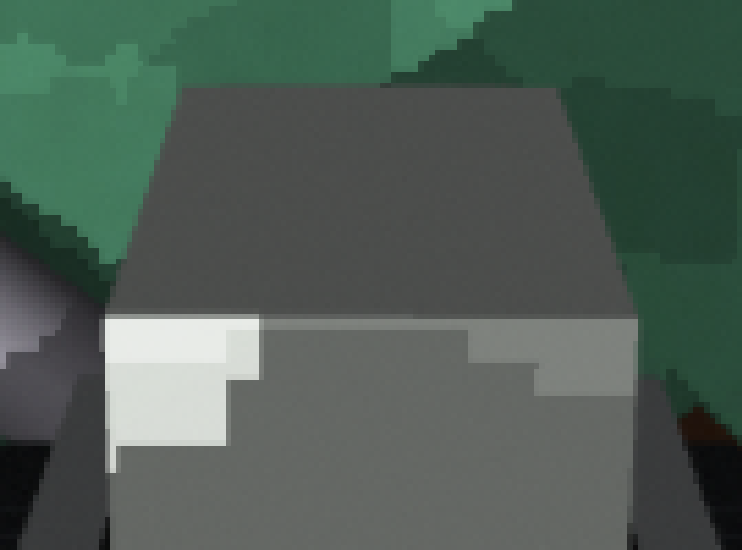

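The block is held, 2 mm toward −y in the tool and square to the jaws. Next is a rough carrier pose from the w1 picture.

Run:
```python
from h import *
def q(a,b,z): return onz('w1',a/3.3+40,b/3.3,z)
TL=q(58,12,.030);BL=q(53,433,.030);TR=q(320,72,.03)
print(TL.round(4),BL.round(4),TR.round(4))
d=TL-BL;print('yaw x',np.degrees(np.arctan2(d[1],d[0])),np.linalg.norm(d)); d=TL-TR;print(np.degrees(np.arctan2(-d[0],d[1])),np.linalg.norm(d))
H=[q(245,123,.081),q(230,412,.081)];print(H); d=H[0]-H[1];print(np.degrees(np.arctan2(d[1],d[0])),np.linalg.norm(d))
```

```text
[0.5403 0.1804 0.03  ] [0.4299 0.1644 0.03  ] [0.5503 0.1109 0.03  ]
yaw x 8.257148606240044 0.11150817686961521
8.18537853811069 0.07021411435661835
[array([0.52906898, 0.09952935, 0.081     ]), array([0.46244079, 0.0900023 , 0.081     ])]
8.137466258398586 0.06730587252648891
```

>>> servo_tool(rows=[[-0.5, 0, -0.6, 0.2, -0.2], [-0.5, 0, -1.3, 0.4, -0.5], [-0.5, 0, -2.1, 0.7, -0.8], [-0.5, 0, -2.9, 1, -1.1], [-0.5, 0, -3.7, 1.3, -1.4], [-0.5, 0, -4.5, 1.5, -1.64], [-0.5, 0, -5.2, 1.8, -1.64], [-0.5, 0, -5.8, 2, -1.64], [-0.5, 0, -6.2, 2.1, -1.64], [-0.5, 0, -6.3, 2.1, -1.64], [-0.5, 0, -6.3, 2.1, -1.64], [-0.5, 0, -6.3, 2.1, -1.64]])

```text
time: 6.15
tool_pos: [0.5374, 0.0437, 0.2393]
eef_rot: [[-0.002, -0.141, 0.99], [0.001, 0.99, 0.141], [-1.0, 0.001, -0.002]]
force: [0.1, -0.5, -0.7]
finger_gap: 0.0297
```

Run:
```python
from h import *
s=manip.observe();print(s['time'],s['qpos'],s['tool_pos'],s['eef_rot'].round(4))
snap('wrist','w5')
print(proj('w5',[.5264,.1421,.021]),proj('w5',[.4972,.0868,.021]))
```

```text
6.15 [-3.68068392e-02  3.33732451e-01 -1.51584882e-01  1.08779745e+00
  4.91877599e-04  1.39242152e+00] [0.5374336  0.04366993 0.23930747] [[-2.300e-03 -1.411e-01  9.900e-01]
 [ 6.000e-04  9.900e-01  1.411e-01]
 [-1.000e+00  9.000e-04 -2.200e-03]]
[325.7122857   89.10966612] [277.53497508 160.049813  ]
```

View pics/w5.png

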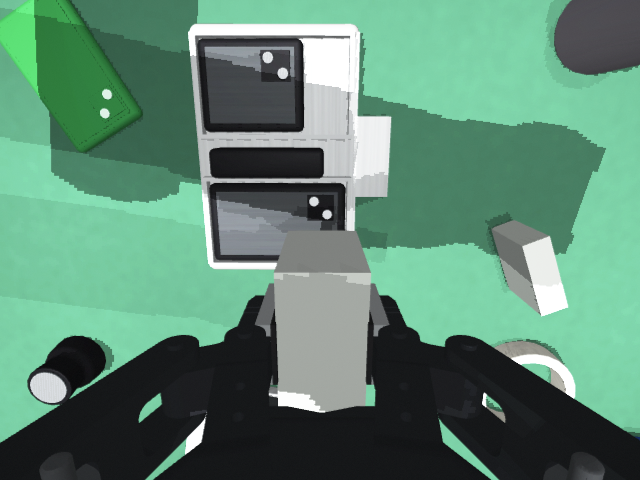

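The carrier is fully visible. The gap is at about (326,88), between the short cover's right edge (~302) and the nose wall (~351).

Run:
```python
from h import *
f=cv2.imread('pics/w5.png')
cv2.imwrite('pics/cr5.png',cv2.resize(f[15:155,265:405],None,fx=4,fy=4,interpolation=cv2.INTER_NEAREST))
g=cv2.cvtColor(f,cv2.COLOR_BGR2GRAY)
for v in (60,85,110): print(v,g[v,295:365].tolist())
print(g[15:190,330].tolist())
```

```text
60 [63, 63, 60, 50, 41, 33, 23, 21, 123, 234, 239, 255, 255, 255, 255, 255, 255, 255, 255, 255, 255, 255, 255, 255, 255, 255, 255, 255, 255, 255, 255, 255, 255, 255, 255, 255, 255, 255, 255, 255, 255, 255, 255, 255, 255, 255, 255, 255, 255, 255, 255, 255, 255, 255, 193, 255, 255, 255, 255, 252, 242, 240, 248, 255, 176, 107, 108, 107, 119, 176]
85 [39, 39, 38, 34, 31, 25, 20, 17, 53, 194, 204, 204, 203, 203, 204, 204, 200, 202, 205, 209, 210, 209, 207, 206, 208, 209, 204, 202, 203, 204, 254, 255, 255, 254, 254, 254, 254, 255, 255, 255, 255, 254, 255, 255, 255, 255, 255, 255, 255, 255, 255, 255, 255, 238, 243, 255, 255, 255, 255, 247, 241, 255, 255, 219, 120, 110, 109, 108, 108, 175]
110 [33, 35, 35, 34, 30, 26, 22, 18, 18, 194, 204, 203, 203, 204, 205, 204, 201, 201, 204, 210, 212, 211, 210, 205, 207, 207, 204, 202, 204, 206, 209, 209, 207, 204, 204, 206, 206, 204, 205, 205, 200, 201, 205, 204, 201, 204, 207, 205, 204, 204, 205, 207, 168, 113, 197, 204, 237, 241, 242, 241, 241, 244, 198, 119, 108, 108, 108, 107, 108, 108]
[178, 178, 177, 178, 177, 177, 178, 178, 188, 234, 251, 252, 253, 254, 255, 255, 255, 255, 255, 255, 232, 103, 120, 212, 254, 255, 255, 255, 255, 255, 255, 255, 255, 255, 255, 255, 255, 255, 255, 255, 255, 255, 255, 255, 255, 255, 255, 255, 255, 255, 255, 255, 255, 255, 255, 255, 255, 255, 255, 255, 255, 255, 255, 255, 255, 255, 255, 255, 255, 255, 254, 206, 207, 206, 206, 206, 207, 207, 207, 207, 207, 208, 208, 207, 207, 208, 207, 206, 206, 207, 206, 206, 206, 206, 206, 206, 205, 206, 207, 206, 206, 205, 206, 206, 206, 207, 206, 206, 205, 205, 205, 205, 205, 204, 205, 205, 204, 205, 204, 202, 198, 198, 198, 196, 173, 203, 203, 203, 203, 202, 202, 202, 202, 201, 203, 203, 203, 203, 201, 202, 202, 201, 201, 202, 202, 202, 202, 202, 202, 202, 201, 201, 200, 200, 201, 200, 200, 199, 200, 199, 196, 157, 145, 192, 193, 192, 187, 189, 53, 17, 22, 23, 26, 28, 31]
```

View pics/cr5.png

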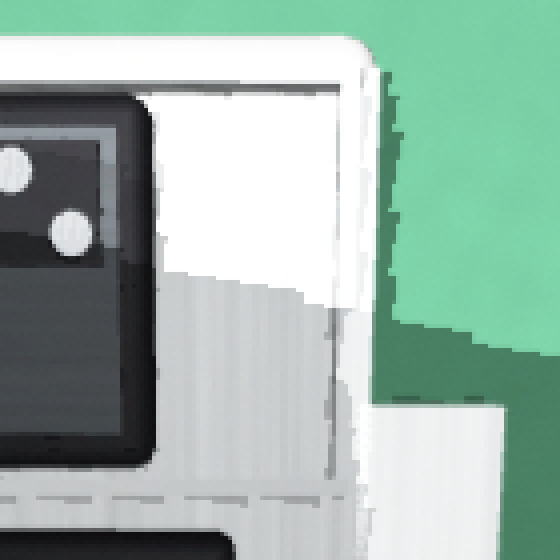

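```bash
python3 - <<'E'
from h import *
z=.021
s=8.2*np.pi/180
def rep(ya):
    ex=np.array([np.cos(ya),np.sin(ya),0]);ey=np.array([-np.sin(ya),np.cos(ya),0]);o=np.array([.4972,.0868,0])
    f=lambda u,v,z:(np.array([(onz('w5',u,v,z)-o)@ex,(onz('w5',u,v,z)-o)@ey])*1000).round(1)
    print('cover edge',[f(u,v,.021) for u,v in [(302.9,60),(303.3,85),(303.8,110)]])
    print('nose wall',[f(u,v,.021) for u,v in [(349.2,60),(348.4,85),(347.6,110)]])
    print('+y wall inner',[f(u,v,.021) for u,v in [(230,38.2),(330,38.2)]], 'outer top',[f(u,v,.03) for u,v in [(230,24.3),(330,24.3)]])
    print('-y lines',f(330,134,.03),f(330,139,.03),f(330,139,.021))
    print('handle', [f(u,v,.081) for u,v in [(209,148),(324,149),(209,178),(324,178)]])
    print('outer nose edge',[f(u,v,.03) for u,v in [(358.7,60),(358,85),(357,110)]])
    print('back edge',[f(u,v,.03) for u,v in [(190.5,60),(204,220)]])
rep(s)
E
python3 - <<'E'
import cv2
f=cv2.imread('pics/w5.png')
cv2.imwrite('pics/cr5b.png',cv2.resize(f[15:275,180:400],None,fx=2.3,fy=2.3,interpolation=cv2.INTER_NEAREST))
E
```

```text
cover edge [array([20.5, 70. ]), array([20.5, 53.4]), array([20.6, 36.2])]
nose wall [array([53.5, 69.9]), array([53.2, 53.3]), array([53. , 36.1])]
+y wall inner [array([-30.6,  84.1]), array([39.8, 84. ])] outer top [array([-27.9,  90.6]), array([39.6, 90.4])]
-y lines [39.9 19.1] [39.9 15.6] [40.1 15.5]
handle [array([-33.8,  11.3]), array([35.3, 10.6]), array([-35.3,  -6.6]), array([35.3, -6.7])]
outer nose edge [array([59.5, 68.3]), array([59.4, 52.3]), array([59.1, 35.6])]
back edge [array([-56.8,  68.6]), array([-57.5, -44.8])]
```

View pics/cr5b.png

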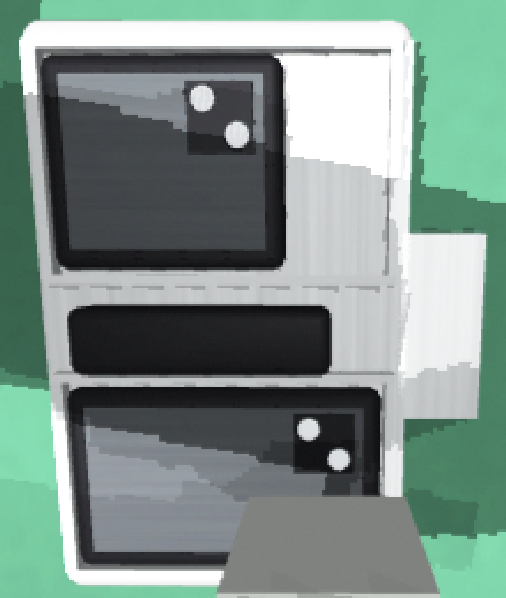

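The gap measures 32.7 mm, centred at carrier x +36.9. The handle measures 70 × 18 mm, as it should. Moving above the gap, lowering to just above the walls, and looking again.

>>> servo_tool(rows=[[-0.5, 0, 0.6, 0.02, 0], [-0.5, 0, 1.2, 0.04, 0], [-0.5, 0, 1.7, 0.06, 0], [-0.5, 0.4, 2, 0.06, 0], [-0.5, 0.9, 2.04, 0.06, 0], [-0.5, 1.4, 2.04, 0.06, 0], [-0.5, 1.8, 2.04, 0.06, 0], [-0.5, 2, 2.04, 0.06, 0], [-0.5, 2.05, 2.04, 0.06, 0], [-0.5, 2.05, 2.04, 0.06, 0], [-0.5, 2.05, 2.04, 0.06, 0]])

```text
time: 7.3
tool_pos: [0.5278, 0.1445, 0.139]
eef_rot: [[0.002, -0.141, 0.99], [0.0, 0.99, 0.141], [-1.0, -0.0, 0.002]]
force: [1.2, 0.7, -1.2]
finger_gap: 0.0294
```

Run:
```python
from h import *
s=manip.observe();print(s['time'],s['tool_pos'],s['eef_rot'].round(4),s['joint_velocities'].round(3))
snap('wrist','w6');snap('side','s6');snap('scene','sc6')
b=cv2.imread('pics/s6.png')[220:340,270:430]
cv2.imwrite('pics/s6c.png',cv2.resize(b,None,fx=4.5,fy=4.5,interpolation=cv2.INTER_CUBIC))
s=manip.observe();print(s['time'],s['tool_pos'],s['joint_velocities'].round(3))
```

```text
7.3 [0.52783383 0.14452589 0.13900111] [[ 2.000e-03 -1.406e-01  9.901e-01]
 [ 2.000e-04  9.901e-01  1.406e-01]
 [-1.000e+00 -1.000e-04  2.100e-03]] [-0.005 -0.005  0.006 -0.002  0.     0.   ]
7.45 [0.52781618 0.14433476 0.13890266] [-0.     0.001 -0.005 -0.001  0.     0.001]
```

View pics/w6.png

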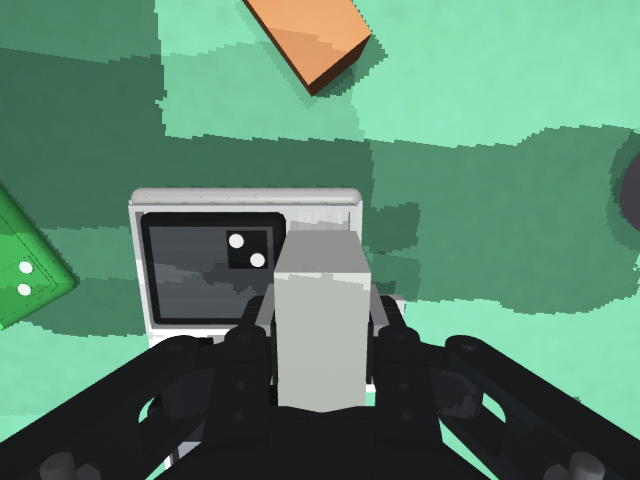

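View pics/s6c.png

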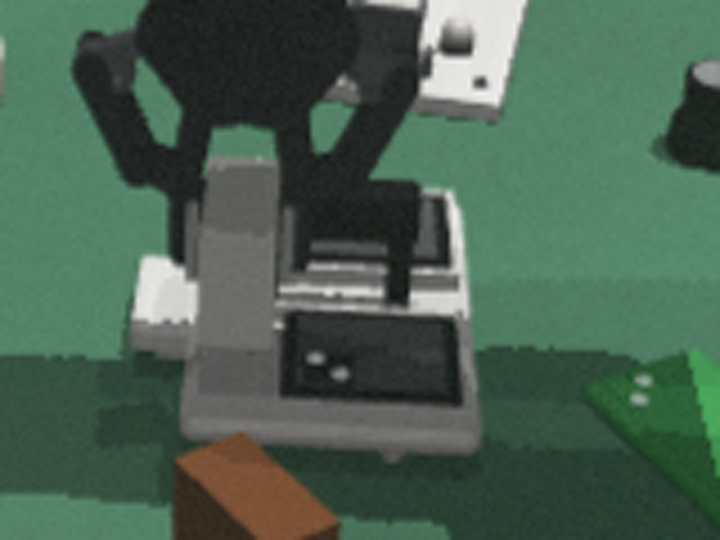

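Run:
```python
from h import *
f=cv2.imread('pics/w6.png')
cv2.imwrite('pics/cr6.png',cv2.resize(f[180:280,260:400],None,fx=5.5,fy=5.5,interpolation=cv2.INTER_NEAREST))
g=cv2.cvtColor(f,cv2.COLOR_BGR2GRAY)
for v in (214,220,226): print(v,g[v,278:370].tolist())
print(g[180:232,330].tolist())
```

```text
214 [19, 19, 18, 18, 51, 194, 209, 209, 208, 209, 210, 212, 210, 209, 207, 208, 210, 208, 207, 209, 211, 214, 216, 216, 215, 214, 213, 212, 213, 214, 216, 216, 213, 207, 207, 209, 211, 213, 214, 214, 214, 214, 212, 211, 212, 214, 213, 210, 206, 206, 206, 205, 205, 204, 207, 210, 211, 211, 210, 213, 216, 216, 215, 212, 210, 206, 208, 208, 207, 209, 165, 119, 203, 209, 209, 210, 208, 209, 212, 214, 213, 214, 217, 217, 138, 98, 94, 94, 94, 94, 94, 95]
220 [27, 26, 24, 23, 21, 20, 20, 48, 162, 206, 210, 210, 206, 204, 204, 204, 204, 205, 204, 208, 211, 213, 215, 216, 216, 214, 212, 211, 213, 213, 215, 216, 213, 209, 208, 209, 209, 212, 213, 210, 209, 209, 207, 204, 206, 209, 212, 209, 207, 206, 206, 206, 205, 203, 208, 210, 210, 209, 209, 213, 215, 215, 214, 211, 209, 204, 203, 205, 204, 176, 147, 118, 203, 209, 209, 209, 209, 209, 213, 213, 213, 215, 217, 217, 116, 95, 96, 95, 96, 96, 95, 94]
226 [30, 27, 24, 23, 22, 20, 19, 46, 200, 209, 210, 210, 177, 171, 170, 172, 172, 171, 170, 171, 171, 174, 176, 176, 177, 175, 174, 174, 174, 175, 176, 177, 174, 170, 170, 171, 171, 174, 176, 176, 175, 174, 174, 171, 172, 174, 174, 171, 168, 168, 169, 168, 167, 167, 169, 172, 173, 172, 172, 174, 178, 177, 175, 173, 172, 171, 171, 171, 171, 173, 148, 138, 203, 209, 209, 208, 208, 210, 213, 212, 213, 215, 217, 192, 111, 96, 95, 94, 94, 94, 95, 94]
[95, 95, 93, 94, 94, 94, 94, 95, 145, 159, 170, 179, 186, 188, 189, 191, 197, 212, 223, 221, 208, 195, 184, 144, 130, 145, 209, 209, 208, 208, 208, 207, 205, 205, 205, 204, 205, 205, 205, 205, 205, 201, 166, 167, 168, 167, 167, 167, 166, 165, 151, 144]
```

View pics/cr6.png

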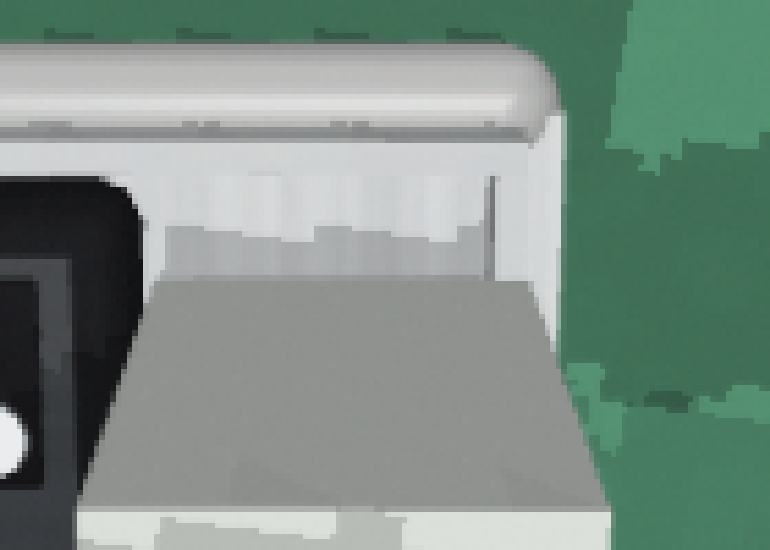

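Run:
```python
from h import *
R=np.array([[0.002,-.1406,.9901],[.0002,.9901,.1406],[-1,-.0001,.0021]]);t=np.array([.5278,.1444,.139])
def tl(fn,u,v,z): return ((R.T@(onz(fn,u,v,z)-t))*1000).round(1)
for z in (.021,.031): print('cover',z,tl('w6',285.7,226,z))
for u,v in [(348.6,215),(348.6,226)]: print('nose wall floor',tl('w6',u,v,.021),'z.03',tl('w6',u+2,v,.03))
print('nose wall outer',tl('w6',361.8,220,.03))
print('rail/wall',tl('w6',330,204.5,.03),'wall/floor',tl('w6',330,211.5,.03))
print('w5 rail/wall', R.T@(onz('w5',330,37,.03)-t))
print('short cover y+ edge',tl('w6',200,212.5,.031), 'y-', tl('w6',200,326,.031), 'x-',tl('w6',145,260,.031))
# block: bottom edge of +y face
for u,v in [(288.5,230.7),(357,230.7)]: print('blk bottom', tl('w6',u,v,t[2]-.0896+.003))
for u,v in [(274,272.5),(370.8,272.5)]: print('blk top', tl('w6',u,v,t[2]-.0346))
```

```text
cover 0.021 [118.   21.5 -18.3]
cover 0.031 [108.   24.  -17.3]
nose wall floor [118.   27.4  14.5] z.03 [109.   29.3  14.8]
nose wall floor [118.   21.5  14.6] z.03 [109.   23.7  14.9]
nose wall outer [109.   26.8  20.4]
rail/wall [109.   34.6   4.6] wall/floor [109.   31.1   4.6]
w5 rail/wall [0.10899957 0.03007834 0.00080249]
short cover y+ edge [107.9  30.9 -59.2] y- [107.9 -31.2 -64.7] x- [107.8   6.3 -89.3]
blk bottom [ 86.6  27.3 -14. ]
blk bottom [86.6 27.2 16. ]
blk top [ 34.6  27.9 -13.9]
blk top [34.6 27.9 15.4]
```

In the wrist view the gap centre sits at tool z −1.9 mm and the block at +1.0 mm. So I shift −2.8 mm in z and +1.2 mm in y, go down to just above the walls, and recheck.

>>> servo_tool(rows=[[-0.5, 0, 0.025, -0.056, 0], [-0.5, 0.1, 0.025, -0.056, 0], [-0.5, 0.2, 0.025, -0.056, 0], [-0.5, 0.3, 0.025, -0.056, 0], [-0.5, 0.3, 0.025, -0.056, 0], [-0.5, 0.3, 0.025, -0.056, 0]])

```text
time: 8.05
tool_pos: [0.5238, 0.145, 0.1225]
eef_rot: [[-0.001, -0.14, 0.99], [-0.0, 0.99, 0.14], [-1.0, -0.0, -0.001]]
force: [0.6, 0.2, -0.9]
finger_gap: 0.0294
```

Run:
```python
from h import *
s=manip.observe();print(s['time'],s['tool_pos'],s['force'])
snap('wrist','w7')
f=cv2.imread('pics/w7.png')
cv2.imwrite('pics/cr7.png',cv2.resize(f[180:280,260:400],None,fx=5.5,fy=5.5,interpolation=cv2.INTER_NEAREST))
R=s['eef_rot'];t=s['tool_pos']
def tl(fn,u,v,z): return ((R.T@(onz(fn,u,v,z)-t))*1000).round(1)
g=cv2.cvtColor(f,cv2.COLOR_BGR2GRAY)
for v in (218,224,228): print(v,g[v,270:300].tolist(),g[v,340:372].tolist())
```

```text
8.05 [0.52384082 0.14504735 0.12247296] [ 0.60171174  0.18544804 -0.94926194]
218 [213, 213, 212, 212, 212, 212, 213, 212, 213, 213, 213, 212, 213, 213, 212, 213, 213, 212, 214, 213, 212, 212, 212, 212, 212, 212, 212, 212, 212, 212] [212, 212, 211, 212, 212, 211, 212, 211, 211, 211, 212, 212, 212, 211, 212, 211, 212, 211, 210, 210, 211, 211, 210, 210, 211, 209, 210, 210, 213, 216, 214, 216]
224 [21, 22, 24, 21, 21, 22, 20, 22, 22, 22, 21, 23, 22, 21, 20, 20, 18, 55, 154, 210, 213, 212, 212, 212, 213, 213, 212, 212, 210, 211] [207, 207, 210, 209, 208, 207, 208, 213, 217, 218, 217, 215, 214, 213, 211, 210, 212, 211, 212, 209, 129, 116, 206, 213, 212, 212, 213, 212, 213, 215, 214, 217]
228 [26, 26, 25, 25, 26, 25, 25, 24, 26, 26, 26, 25, 26, 23, 24, 24, 23, 21, 18, 17, 157, 175, 173, 174, 175, 176, 175, 174, 173, 173] [203, 201, 176, 175, 175, 174, 174, 176, 178, 180, 183, 212, 214, 212, 211, 210, 211, 212, 212, 168, 121, 119, 206, 212, 211, 211, 211, 210, 214, 215, 214, 216]
```

View pics/cr7.png

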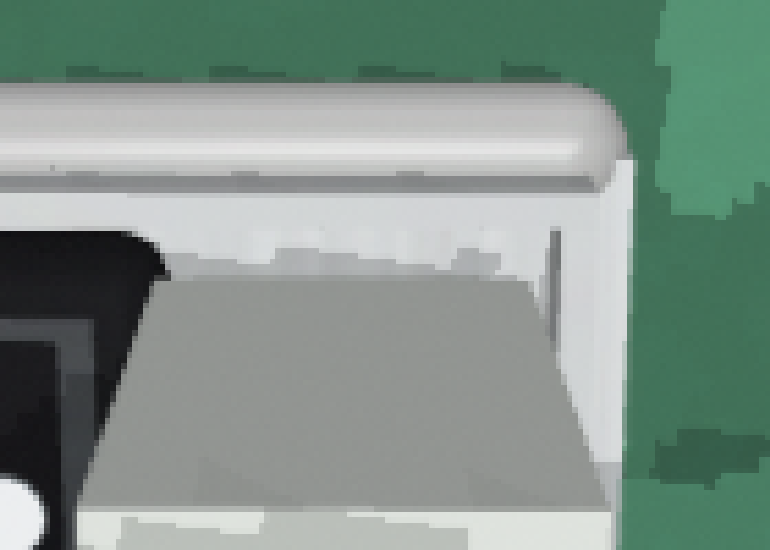

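Run:
```python
from h import *
d=load('w7');import numpy as np
R=np.array([[-.001,-.14,.99],[0,.99,.14],[-1,0,-.001]]);t=np.array([.5238,.145,.1225])
def tl(u,v,z): return ((R.T@(onz('w7',u,v,z)-t))*1000).round(1)
for u in (289.8,290.5,291): print('cover',tl(u,229,.021),tl(u,229,.031))
print('wall',tl(359.6,229,.021))
print('outer',tl(374.5,229,.03))
for u in (288.8,357): print('blk',tl(u,230.7,.1225-.0866))
```

```text
cover [101.5  24.1 -14.7] [ 91.5  26.6 -13.8]
cover [101.5  24.1 -14.4] [ 91.5  26.6 -13.5]
cover [101.5  24.1 -14.1] [ 91.5  26.6 -13.3]
wall [101.5  24.1  18.7]
outer [92.5 26.4 24.5]
blk [ 86.6  27.1 -13.9]
blk [86.6 27.2 16. ]
```

The block now needs about +1 mm along tool z. Correcting that, then lowering slowly while watching the force.

>>> servo_tool(rows=[[-0.5, 0, 0, 0.02, 0], [-0.5, 0, 0, 0.02, 0], [-0.5, 0.05, 0, 0.02, 0], [-0.5, 0.1, 0, 0.02, 0], [-0.5, 0.15, 0, 0.02, 0], [-0.5, 0.15, 0, 0.02, 0]])

```text
time: 8.7
tool_pos: [0.5246, 0.1452, 0.1148]
eef_rot: [[-0.001, -0.14, 0.99], [-0.0, 0.99, 0.14], [-1.0, -0.0, -0.001]]
force: [-0.7, -0.4, -0.6]
finger_gap: 0.0295
```

Run:
```python
from h import *
s=manip.observe();print(s['time'],s['tool_pos'],s['force'])
snap('wrist','w8');snap('side','s8')
f=cv2.imread('pics/w8.png')
a=cv2.resize(f[180:280,260:400],(560,400),interpolation=cv2.INTER_NEAREST)
b=cv2.imread('pics/s8.png')[250:340,285:405]
cv2.imwrite('pics/cr8.png',np.vstack([a[:,:],])); cv2.imwrite('pics/s8c.png',cv2.resize(b,None,fx=5,fy=5,interpolation=cv2.INTER_CUBIC))
```

```text
8.7 [0.52463328 0.14515825 0.11481407] [-0.6811673  -0.3677469  -0.57797352]
```

View pics/cr8.png

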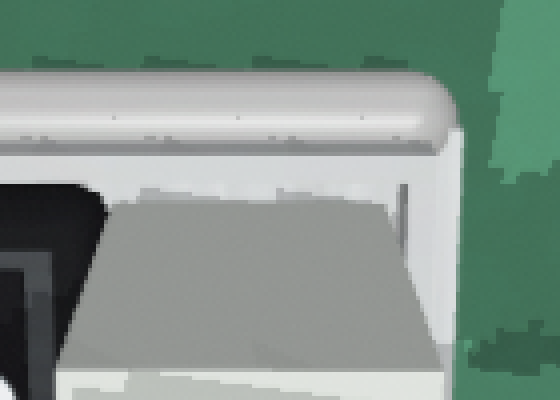

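View pics/s8c.png

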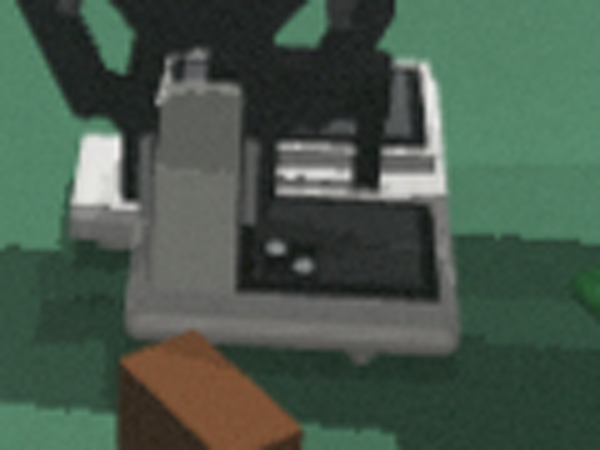

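The block is entering between the cover and the wall with no contact force. Lowering the last ~4 mm.

>>> servo_tool(rows=[[-0.5, 0.03, 0, 0, 0], [-0.5, 0.06, 0, 0, 0], [-0.5, 0.08, 0, 0, 0], [-0.5, 0.08, 0, 0, 0]])

```text
time: 9.2
tool_pos: [0.5253, 0.1453, 0.1127]
eef_rot: [[0.001, -0.14, 0.99], [-0.0, 0.99, 0.14], [-1.0, -0.0, 0.001]]
force: [-2.8, -0.7, 9.1]
finger_gap: 0.0295
```

Run:
```python
from h import *
s=manip.observe();print(s['time'],s['tool_pos'],s['force'])
snap('wrist','w9');snap('side','s9')
f=cv2.imread('pics/w9.png')
a=cv2.resize(f[180:280,260:400],(560,400),interpolation=cv2.INTER_NEAREST)
b=cv2.imread('pics/s9.png')[250:340,285:405]
cv2.imwrite('pics/cr9.png',np.vstack([a[:,:],])); cv2.imwrite('pics/s9c.png',cv2.resize(b,None,fx=5,fy=5,interpolation=cv2.INTER_CUBIC))
R=s['eef_rot'];t=s['tool_pos']
g=cv2.cvtColor(f,cv2.COLOR_BGR2GRAY);print(g[229,280:375].tolist())
```

```text
9.2 [0.52525531 0.14527288 0.11269065] [-2.76298389 -0.6642485   9.13421051]
[18, 53, 151, 212, 215, 214, 214, 215, 180, 176, 177, 175, 174, 174, 174, 174, 173, 173, 172, 173, 175, 176, 178, 180, 211, 214, 212, 210, 210, 211, 211, 212, 216, 217, 213, 210, 209, 211, 211, 211, 212, 213, 213, 182, 177, 175, 175, 174, 175, 177, 176, 175, 172, 171, 171, 172, 200, 203, 202, 203, 208, 209, 208, 209, 210, 210, 213, 217, 216, 217, 216, 214, 213, 212, 213, 213, 214, 214, 157, 120, 140, 208, 213, 213, 213, 213, 213, 215, 216, 215, 216, 219, 221, 220, 121]
```

View pics/cr9.png

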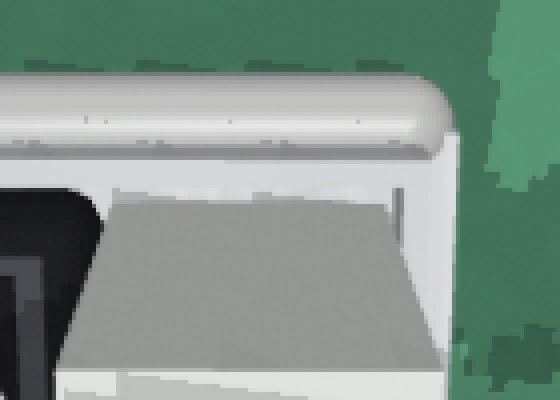

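View pics/s9c.png

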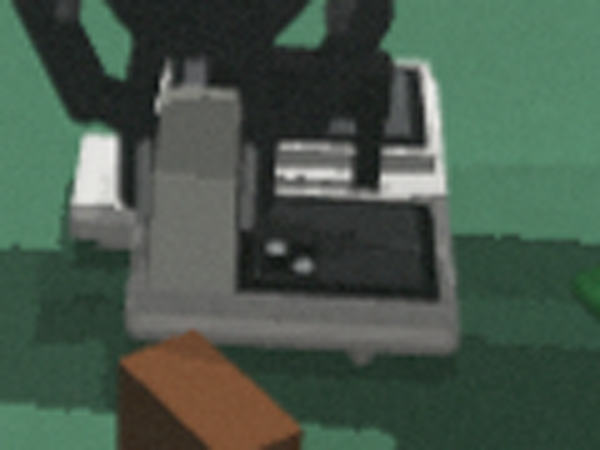

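Contact at 9 N with the block's bottom edge between the cover and the wall, which is consistent with it resting on the floor. Releasing and rising.

>>> servo_tool(rows=[[0.1, 0.05, 0, 0, 0], [0.1, 0, 0, 0, 0], [0.1, 0, 0, 0, 0], [0.1, -0.3, 0, 0, 0], [0.1, -0.8, 0, 0, 0], [0.1, -1.5, -0.2, 0, 0], [0.1, -2.2, -0.7, 0, 0], [0.1, -2.5, -1.2, 0, 0], [0.1, -2.5, -1.6, 0, 0], [0.1, -2.5, -2, 0, 0], [0.1, -2.5, -2, 0, 0], [0.1, -2.5, -2, 0, 0]])

```text
time: 10.5
tool_pos: [0.539, 0.0463, 0.2362]
eef_rot: [[-0.0, -0.14, 0.99], [0.001, 0.99, 0.14], [-1.0, 0.001, -0.0]]
force: [0.3, -0.4, 0.4]
finger_gap: 0.0469
```

Run:
```python
from h import *
s=manip.observe();print(s['time'],s['tool_pos'],s['force'],s['qpos'])
snap('wrist','w10');snap('side','s10')
b=cv2.imread('pics/s10.png')[250:340,285:405]
cv2.imwrite('pics/s10c.png',cv2.resize(b,None,fx=5,fy=5,interpolation=cv2.INTER_CUBIC))
```

```text
10.5 [0.53898656 0.04625235 0.23618732] [ 0.28709139 -0.3804603   0.44310541] [-3.18986987e-02  3.37635262e-01 -1.54330697e-01  1.07926573e+00
  4.99259868e-04  1.39885706e+00]
```

View pics/w10.png

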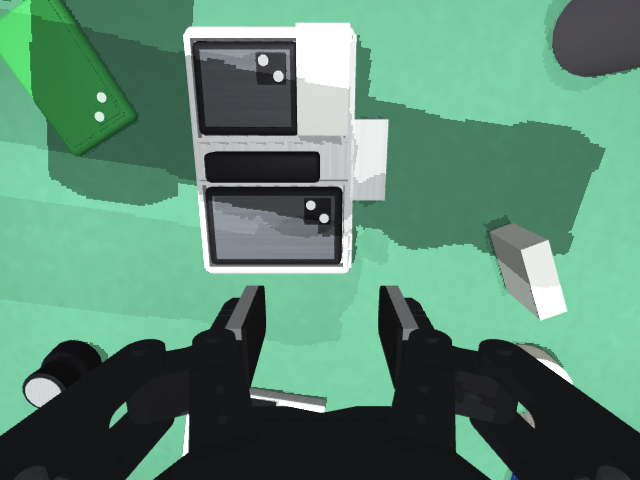

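View pics/s10c.png

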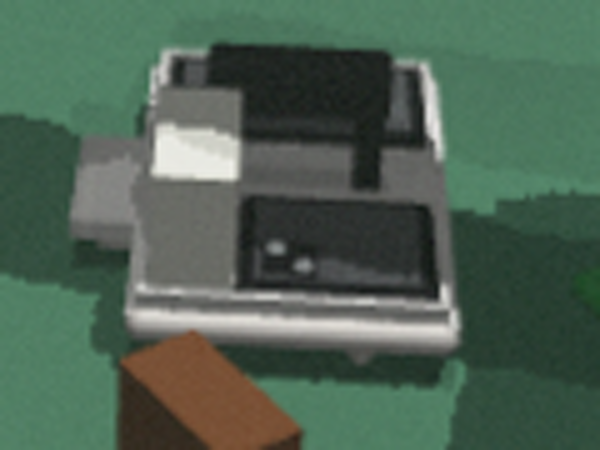

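The block stands in the gap. Checking its height and squareness, and measuring the handle.

Run:
```python
from h import *
f=load('w10')['f'];g=cv2.cvtColor(f,cv2.COLOR_RGB2GRAY)
cv2.imwrite('pics/cr10.png',cv2.resize(f[10:290,175:400,::-1],None,fx=2.1,fy=2.1,interpolation=cv2.INTER_NEAREST))
print(g[140:195,262].tolist()); print(g[166,195:335].tolist())
for z in (.070,.076,.080):
    a,b,c,d=[onz('w10',u,v,z)*1000 for u,v in [(296.5,23.5),(349.5,23.5),(350,136),(297.5,136)]]
    print(z,np.linalg.norm(a-b),np.linalg.norm(c-d),np.linalg.norm(b-c),(a+b+c+d)/4)
```

```text
[196, 194, 177, 165, 198, 198, 198, 198, 198, 198, 189, 94, 14, 16, 20, 24, 29, 31, 33, 32, 33, 32, 33, 30, 31, 32, 30, 30, 31, 31, 31, 27, 28, 28, 27, 24, 24, 24, 26, 21, 19, 19, 67, 191, 193, 192, 135, 17, 18, 20, 21, 22, 25, 28, 27]
[153, 182, 187, 188, 188, 186, 186, 187, 190, 152, 47, 21, 24, 25, 24, 24, 26, 26, 26, 27, 27, 26, 26, 26, 27, 26, 25, 27, 26, 26, 25, 25, 26, 26, 26, 26, 28, 27, 28, 29, 28, 28, 28, 28, 29, 30, 28, 28, 29, 28, 29, 28, 30, 30, 30, 30, 31, 31, 30, 30, 32, 31, 30, 29, 31, 31, 31, 30, 32, 32, 32, 31, 31, 31, 32, 32, 33, 34, 33, 33, 34, 32, 33, 33, 33, 31, 33, 32, 33, 33, 33, 34, 33, 33, 32, 33, 34, 32, 33, 33, 32, 33, 33, 33, 34, 32, 33, 32, 34, 32, 32, 33, 35, 35, 34, 34, 35, 35, 33, 35, 32, 29, 25, 20, 16, 188, 200, 201, 203, 200, 198, 197, 198, 200, 202, 205, 200, 195, 196, 196]
0.07 30.224674189960776 32.32725517998797 61.90088897349613 [526.83840725 142.92239102  70.        ]
0.076 29.45767820907139 31.506903084861698 60.3300620141132 [526.91679877 142.19224511  76.        ]
0.08 28.946347555145163 30.960001688111046 59.28284404119121 [526.96905978 141.70548117  80.        ]
```

View pics/cr10.png

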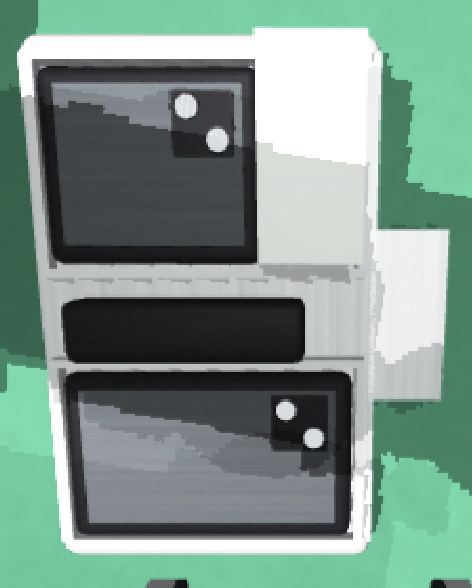

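Run:
```python
from h import *
s=manip.observe();R=s['eef_rot'];t=s['tool_pos']
P=lambda u,v,z:(R.T@(onz('w10',u,v,z)-t)*1000).round(1)
print('-y edge',P(220,181.5,.081),P(262,182.2,.081),P(310,182,.081));print('+y edge',P(262,151,.057),P(262,151,.081))
print('ends',P(204.3,166,.081),P(319.8,166,.081))
for yaw in [8.1]:
    c=(P(204.3,166,.081)+P(319.8,166,.081))/2; c[1]=P(262,182.2,.081)[1]+9
    print(c, R@(c/1000)+t)
print(R)
```

```text
-y edge [155.2  39.3 -61. ] [155.2  38.8 -35.6] [155.1  38.9  -6.4]
+y edge [179.2  56.1 -38.5] [155.2  57.3 -34.7]
ends [155.2  48.5 -69.7] [155.1  48.4  -0.5]
[155.15  47.8  -35.1 ] [0.49722249 0.08938516 0.08101075]
[[-6.44612408e-04 -1.41084165e-01  9.89997395e-01]
 [ 3.58264465e-04  9.89997505e-01  1.41084414e-01]
 [-9.99999728e-01  4.45625651e-04 -5.87619233e-04]]
```

The block is seated: its top measures 60.3 mm long at the z = 76 mm plane. The handle centre is (0.497, 0.0895), at the tool's present yaw. Turning 90° to grip the bar across its 18 mm.

>>> servo_tool(rows=[[0.1, 0.2, 0.2, -0.1, -1.7], [0.1, 0.4, 0.4, -0.3, -3.4], [0.1, 0.6, 0.6, -0.5, -5.1], [0.1, 0.8, 0.8, -0.6, -6.8], [0.1, 0.9, 0.97, -0.74, -8.5], [0.1, 0.9, 0.97, -0.74, -10.2], [0.1, 0.9, 0.97, -0.74, -11.9], [0.1, 0.9, 0.97, -0.74, -13.6], [0.1, 0.9, 0.97, -0.74, -15.3], [0.1, 0.9, 0.97, -0.74, -17], [0.1, 0.9, 0.97, -0.74, -18], [0.1, 0.9, 0.97, -0.74, -18]])

```text
time: 11.8
tool_pos: [0.4954, 0.09, 0.1912]
eef_rot: [[-0.0, -0.99, -0.142], [0.0, -0.142, 0.99], [-1.0, 0.0, 0.0]]
force: [0.2, 0.3, -0.3]
finger_gap: 0.0468
```

Run:
```python
from h import *
s=manip.observe();print(s['time'],s['tool_pos'],s['eef_rot'].round(3),s['qpos'].round(3))
snap('wrist','w11')
R=s['eef_rot'];t=s['tool_pos']
print('handle in tool',R.T@(np.array([.4972,.0895,.069])-t)*1000)
```

```text
11.8 [0.4953742  0.08997619 0.19123318] [[-0.    -0.99  -0.142]
 [ 0.    -0.142  0.99 ]
 [-1.     0.     0.   ]] [ 0.054  0.3   -0.332  0.939  0.    -0.089]
handle in tool [122.23247998  -1.77950018  -0.75155169]
```

View pics/w11.png

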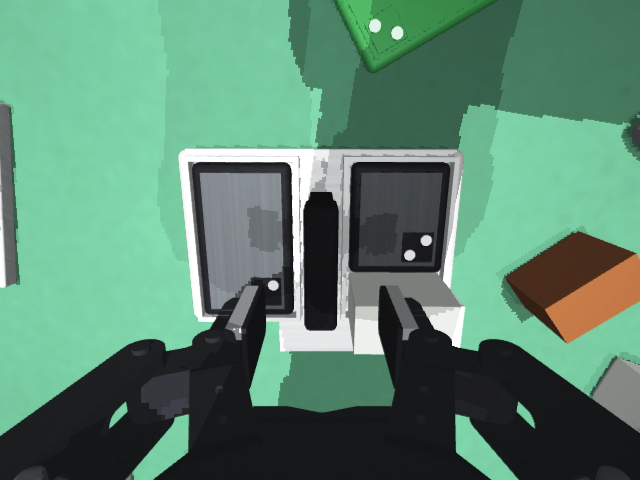

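The handle lies centred between the fingers (cols 304–338), parallel to the pads. Descending, biased slightly to −x for clearance from the block.

>>> servo_tool(rows=[[0, 0.3, 0.05, -0.01, 0], [0, 0.6, 0.05, -0.01, 0], [0, 0.9, 0.05, -0.01, 0], [0, 1.15, 0.05, -0.01, 0], [0, 1.3, 0.05, -0.01, 0], [0, 1.36, 0.05, -0.01, 0], [0, 1.36, 0.05, -0.01, 0]])

```text
time: 12.55
tool_pos: [0.4931, 0.0884, 0.1232]
eef_rot: [[-0.0, -0.99, -0.14], [-0.0, -0.14, 0.99], [-1.0, 0.0, -0.0]]
force: [0.4, 0.6, -0.1]
finger_gap: 0.0426
```

Run:
```python
from h import *
s=manip.observe();print(s['time'],s['tool_pos'],s['force'])
snap('wrist','w12');snap('side','s12')
b=cv2.imread('pics/s12.png')[220:340,265:425]
a=cv2.resize(cv2.imread('pics/w12.png'),(400,300))
cv2.imwrite('pics/v12.png',np.hstack([a,cv2.resize(b,(400,300))]))
```

```text
12.55 [0.49311607 0.08836901 0.12323121] [ 0.42780715  0.61756657 -0.066896  ]
```

View pics/v12.png

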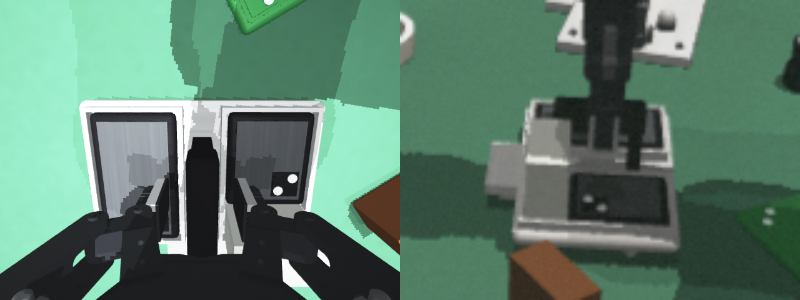

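The fingers straddle the bar with no contact. Gripping firmly and lifting slowly.

>>> servo_tool(rows=[[-0.9, 0, 0, 0, 0], [-0.9, 0, 0, 0, 0], [-0.9, 0, 0, 0, 0], [-0.9, 0, 0, 0, 0], [-0.9, 0, 0, 0, 0], [-0.9, -0.1, 0, 0, 0], [-0.9, -0.3, 0, 0, 0], [-0.9, -0.6, 0, 0, 0], [-0.9, -0.9, 0, 0, 0], [-0.9, -1.2, 0, 0, 0], [-0.9, -1.4, 0, 0, 0], [-0.9, -1.4, 0, 0, 0]], force=100)

```text
time: 13.85
tool_pos: [0.4939, 0.0882, 0.1945]
eef_rot: [[0.002, -0.99, -0.14], [-0.0, -0.14, 0.99], [-1.0, -0.002, -0.0]]
force: [1.4, 0.3, -8.6]
finger_gap: 0.0163
```

Run:
```python
from h import *
s=manip.observe();print(s['time'],s['tool_pos'],s['force'],s['ft_torque'],s['eef_rot'].round(3))
snap('wrist','w13');snap('side','s13');snap('scene','sc13')
b=cv2.imread('pics/s13.png')[180:340,250:450]
a=cv2.resize(cv2.imread('pics/w13.png'),(400,300))
cv2.imwrite('pics/v13.png',np.hstack([a,cv2.resize(b,(400,300))]))
```

```text
13.85 [0.49387998 0.08816859 0.19453133] [ 1.4070553   0.31087031 -8.6030433 ] [-0.07737245 -0.02750085 -0.01405944] [[ 0.002 -0.99  -0.14 ]
 [-0.    -0.14   0.99 ]
 [-1.    -0.002 -0.   ]]
```

View pics/v13.png

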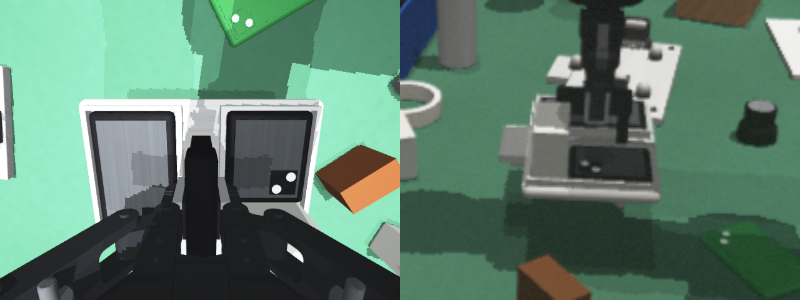

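Lifted level, with 8.6 N on the wrist. Carrying it over the nest and turning to the nest's yaw (−2.8°).

>>> servo_tool(rows=[[-0.9, -0.3, 0.03, -0.2, 0.05], [-0.9, -0.5, 0.1, -0.66, 0.2], [-0.9, -0.7, 0.2, -1.3, 0.4], [-0.9, -0.8, 0.3, -2.1, 0.7], [-0.9, -0.8, 0.42, -3, 1], [-0.9, -0.8, 0.54, -3.85, 1.3], [-0.9, -0.8, 0.65, -4.65, 1.5], [-0.9, -0.8, 0.75, -5.4, 1.8], [-0.9, -0.8, 0.84, -6, 2], [-0.9, -0.8, 0.9, -6.4, 2.1], [-0.9, -0.8, 0.93, -6.6, 2.18], [-0.9, -0.8, 0.93, -6.64, 2.18]])

```text
time: 15.2
tool_pos: [0.4934, -0.2476, 0.2324]
eef_rot: [[-0.001, -0.999, 0.051], [0.001, 0.051, 0.999], [-1.0, 0.001, 0.001]]
force: [1.2, 0.4, -9.4]
finger_gap: 0.0164
```

>>> servo_tool(rows=[[-0.9, 0, 0, 0, 0], [-0.9, 0, 0, 0, 0]])

```text
time: 15.4
tool_pos: [0.4937, -0.2456, 0.233]
eef_rot: [[-0.001, -0.999, 0.048], [0.001, 0.048, 0.999], [-1.0, 0.001, 0.001]]
force: [1.0, 0.4, -8.9]
finger_gap: 0.0163
```

Run:
```python
from h import *
s=manip.observe();print(s['time'],s['tool_pos'],s['force'],s['ft_torque'],s['eef_rot'].round(4))
snap('wrist','w14');snap('side','s14');snap('scene','sc14')
a=cv2.imread('pics/s14.png')[120:280,280:480];b=cv2.imread('pics/sc14.png')[120:260,160:335]
cv2.imwrite('pics/v14.png',np.hstack([cv2.resize(a,(400,320),interpolation=cv2.INTER_CUBIC),cv2.resize(b,(400,320),interpolation=cv2.INTER_CUBIC)]))
```

```text
15.4 [ 0.49366443 -0.24561515  0.23304671] [ 0.99621551  0.44345967 -8.94059059] [0.02407276 0.11664921 0.03636165] [[-8.000e-04 -9.989e-01  4.790e-02]
 [ 1.200e-03  4.790e-02  9.989e-01]
 [-1.000e+00  9.000e-04  1.200e-03]]
```

View pics/w14.png

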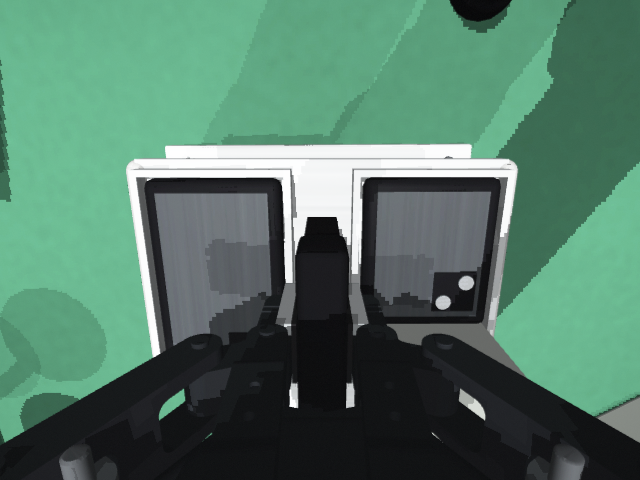

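View pics/v14.png

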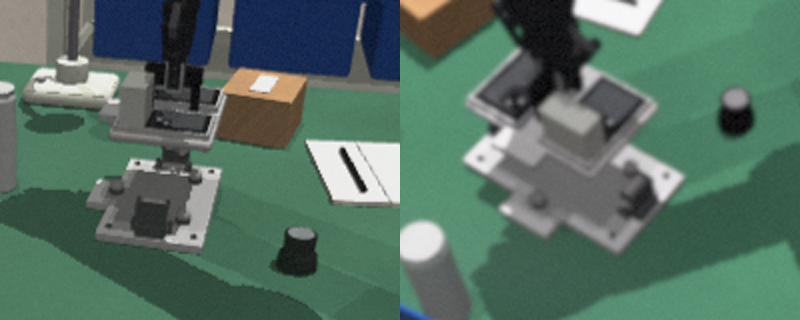

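The nest's rear edge is visible behind the carrier, with corners at about (166,147) and (471,145). The carrier's rear corners are at about (128,161) and (517,161). Measuring both in tool coordinates.

Run:
```python
from h import *
f=cv2.imread('pics/w14.png')
a=cv2.resize(f[135:205,115:215],None,fx=4,fy=4,interpolation=cv2.INTER_NEAREST);b=cv2.resize(f[135:205,435:535],None,fx=4,fy=4,interpolation=cv2.INTER_NEAREST)
cv2.imwrite('pics/cr14.png',np.hstack([a,b]))
s=manip.observe();np.savez('pics/p14.npz',R=s['eef_rot'],t=s['tool_pos'])
R=s['eef_rot'];t=s['tool_pos']
P=lambda u,v,z:(R.T@(onz('w14',u,v,z)-t)*1000).round(1)
print('nest',P(165.8,146.5,.012),P(470.8,145,.012))
zf=t[2]-.1232
for z in (.017,.021,.030): print('carr',z,P(128,161,zf+z),P(517,161,zf+z))
```

```text
nest [ 221.4   58.6 -119. ] [221.5  59.6 114. ]
carr 0.017 [106.2  56.1 -90.5] [106.2  56.   91.2]
carr 0.021 [102.2  56.4 -88.4] [102.2  56.3  89.1]
carr 0.03 [ 93.2  57.1 -83.8] [93.2 57.  84.4]
```

View pics/cr14.png

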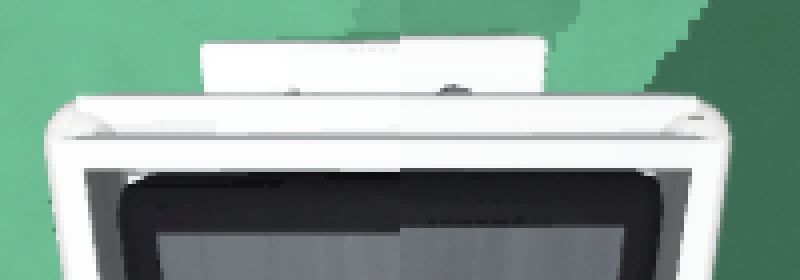

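>>> servo_tool(rows=[[-0.9, 0.1, -0.02, -0.025, 0], [-0.9, 0.3, -0.035, -0.045, 0], [-0.9, 0.5, -0.035, -0.045, 0], [-0.9, 0.7, -0.035, -0.045, 0], [-0.9, 0.85, -0.035, -0.045, 0], [-0.9, 0.92, -0.035, -0.045, 0], [-0.9, 0.92, -0.035, -0.045, 0], [-0.9, 0.92, -0.035, -0.045, 0]])

```text
time: 16.35
tool_pos: [0.4956, -0.2495, 0.1876]
eef_rot: [[0.0, -0.999, 0.049], [-0.0, 0.049, 0.999], [-1.0, -0.0, -0.0]]
force: [-0.4, -0.3, -8.3]
finger_gap: 0.0165
```

Run:
```python
from h import *
s=manip.observe();R=s['eef_rot'];t=s['tool_pos'];print(s['time'],t,s['force'])
snap('wrist','w15');snap('side','s15');snap('scene','sc15')
f=cv2.imread('pics/w15.png')
a=cv2.resize(f[115:205,115:215],None,fx=4,fy=3.5,interpolation=cv2.INTER_NEAREST);b=cv2.resize(f[115:205,435:535],None,fx=4,fy=3.5,interpolation=cv2.INTER_NEAREST)
cv2.imwrite('pics/cr15.png',np.hstack([a,b]))
a=cv2.imread('pics/s15.png')[160:280,300:450];b=cv2.imread('pics/sc15.png')[120:260,160:335]
cv2.imwrite('pics/v15.png',np.hstack([cv2.resize(a,(400,320),interpolation=cv2.INTER_CUBIC),cv2.resize(b,(400,320),interpolation=cv2.INTER_CUBIC)]))
np.savez('pics/p15.npz',R=R,t=t)
```

```text
16.35 [ 0.49562522 -0.24947778  0.18761282] [-0.44318624 -0.27258059 -8.30989788]
```

View pics/w15.png

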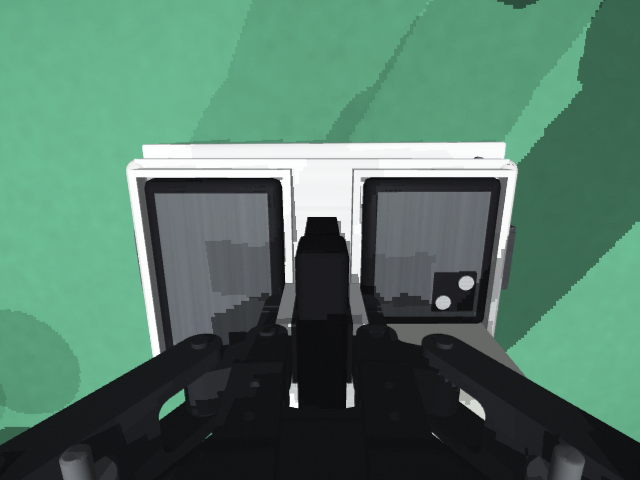

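View pics/cr15.png

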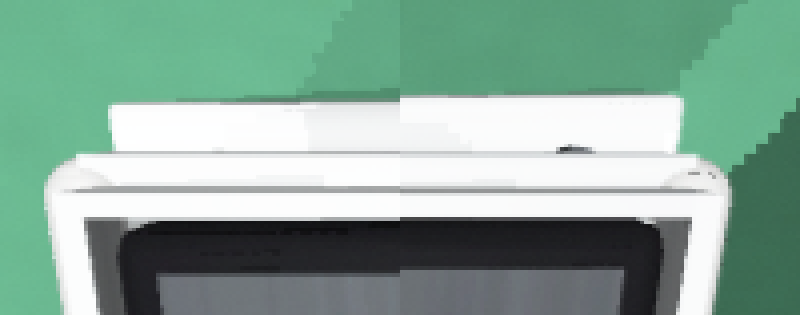

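View pics/v15.png

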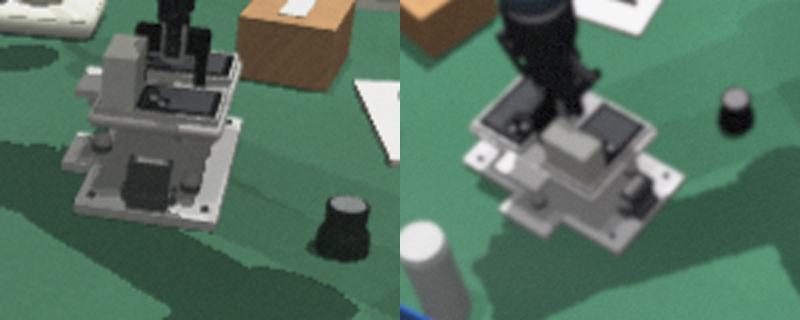

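Run:
```python
from h import *
d=load('p15');R=d['R'];t=d['t']
P=lambda u,v,z:(R.T@(onz('w15',u,v,z)-t)*1000).round(1)
print('nest',P(142.3,144.5,.012),P(505.5,142.5,.012))
zf=t[2]-.1232
for z in (.017,): print('carr',z,P(127,161,zf+z),P(517.5,161,zf+z))
for z in (.009,.021): print('back edge',z,P(320,159,zf+z))
C=np.array([.4985,-.2474,.1]);print('w1 centre in tool',(R.T@(C-t)*1000).round(1))
```

```text
nest [ 175.6   61.1 -116. ] [175.6  62.3 117.8]
carr 0.017 [106.2  55.8 -91.6] [106.2  55.7  91.1]
back edge 0.009 [114.2  56.1  -1.4]
back edge 0.021 [102.2  56.9  -1.3]
w1 centre in tool [87.6 -2.7  2.2]
```

The carrier is now within about 1.5 mm of the nest centre. Making a small correction and lowering to just above the rollers.

>>> servo_tool(rows=[[-0.9, 0.08, 0, 0.03, -0.04], [-0.9, 0.16, 0, 0.03, -0.04], [-0.9, 0.24, 0, 0.03, -0.04], [-0.9, 0.32, 0, 0.03, -0.04], [-0.9, 0.4, 0, 0.03, -0.04], [-0.9, 0.42, 0, 0.03, -0.04], [-0.9, 0.42, 0, 0.03, -0.04], [-0.9, 0.42, 0, 0.03, -0.04]])

```text
time: 17.3
tool_pos: [0.4956, -0.2479, 0.1665]
eef_rot: [[0.0, -0.999, 0.046], [-0.0, 0.046, 0.999], [-1.0, -0.0, -0.0]]
force: [-0.0, -1.0, -8.6]
finger_gap: 0.0162
```

Run:
```python
from h import *
s=manip.observe();R=s['eef_rot'];t=s['tool_pos'];print(s['time'],t,s['force'],R.round(4))
snap('wrist','w16');snap('side','s16');snap('scene','sc16')
f=cv2.imread('pics/w16.png')
a=cv2.resize(f[115:205,105:205],None,fx=4,fy=3.5,interpolation=cv2.INTER_NEAREST);b=cv2.resize(f[115:205,455:555],None,fx=4,fy=3.5,interpolation=cv2.INTER_NEAREST)
cv2.imwrite('pics/cr16.png',np.hstack([a,b]))
a=cv2.imread('pics/s16.png')[170:270,300:430];b=cv2.imread('pics/sc16.png')[140:250,170:300]
cv2.imwrite('pics/v16.png',np.hstack([cv2.resize(a,(400,320),interpolation=cv2.INTER_CUBIC),cv2.resize(b,(400,320),interpolation=cv2.INTER_CUBIC)]))
np.savez('pics/p16.npz',R=R,t=t)
```

```text
17.3 [ 0.49561448 -0.24791635  0.16650801] [-0.04907174 -0.95410159 -8.57665094] [[ 2.000e-04 -9.989e-01  4.590e-02]
 [-2.000e-04  4.590e-02  9.989e-01]
 [-1.000e+00 -2.000e-04 -2.000e-04]]
```

View pics/cr16.png

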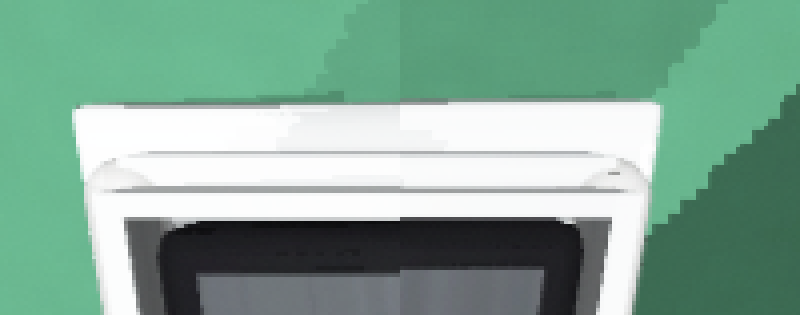

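View pics/v16.png

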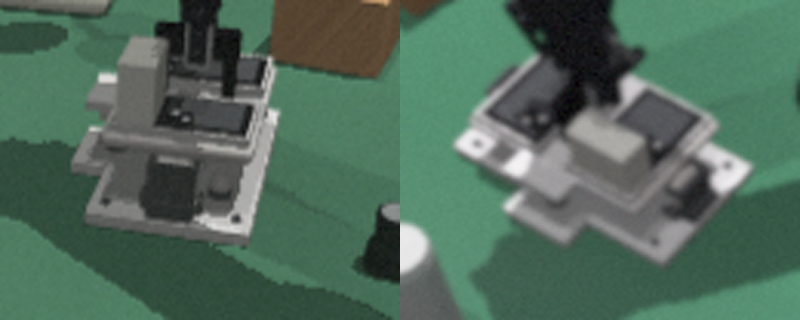

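Run:
```python
from h import *
d=load('p16');R=d['R'];t=d['t']
P=lambda u,v,z:(R.T@(onz('w16',u,v,z)-t)*1000).round(1)
print('nest',P(123.5,145.3,.012),P(520,144,.012))
zf=t[2]-.1232
print('carr',P(127,161,zf+.017),P(517.3,161,zf+.017),P(320,159,zf+.009))
```

```text
nest [ 154.5   61.3 -117.2] [154.5  62.  116.3]
carr [106.2  55.8 -91.6] [106.2  55.7  91. ] [114.2  56.1  -1.4]
```

Nest centre and carrier centre now agree to about 0.5 mm. Pressing down slowly.

>>> servo_tool(rows=[[-0.9, 0.05, 0, 0, 0], [-0.9, 0.1, 0, 0, 0], [-0.9, 0.14, 0, 0, 0], [-0.9, 0.18, 0, 0, 0], [-0.9, 0.2, 0, 0, 0], [-0.9, 0.2, 0, 0, 0]], force=110)

```text
time: 18.05
tool_pos: [0.4975, -0.2487, 0.1586]
eef_rot: [[0.005, -0.999, 0.046], [-0.003, 0.046, 0.999], [-1.0, -0.005, -0.002]]
force: [0.4, 1.2, 2.0]
finger_gap: 0.0163
```

>>> servo_tool(rows=[[-0.9, 0.04, 0, 0, 0], [-0.9, 0.08, 0, 0, 0], [-0.9, 0.12, 0, 0, 0], [-0.9, 0.16, 0, 0, 0], [-0.9, 0.19, 0, 0, 0], [-0.9, 0.21, 0, 0, 0], [-0.9, 0.21, 0, 0, 0]])

```text
time: 18.75
tool_pos: [0.4954, -0.2479, 0.1461]
eef_rot: [[-0.0, -0.999, 0.046], [-0.0, 0.046, 0.999], [-1.0, 0.0, -0.0]]
force: [0.1, -0.6, -3.6]
finger_gap: 0.0164
```

>>> servo_tool(rows=[[-0.9, 0.02, 0, 0, 0], [-0.9, 0.04, 0, 0, 0], [-0.9, 0.04, 0, 0, 0]])

```text
time: 19.05
tool_pos: [0.4954, -0.2479, 0.146]
eef_rot: [[0.001, -0.999, 0.046], [-0.001, 0.046, 0.999], [-1.0, -0.001, -0.001]]
force: [-3.7, 2.5, 11.0]
finger_gap: 0.0165
```

Run:
```python
from h import *
s=manip.observe();R=s['eef_rot'];t=s['tool_pos'];print(s['time'],t,s['force'],s['ft_torque'])
snap('side','s17');snap('scene','sc17')
a=cv2.imread('pics/s17.png')[170:270,300:430];b=cv2.imread('pics/sc17.png')[140:250,170:300]
cv2.imwrite('pics/v17.png',np.hstack([cv2.resize(a,(400,320),interpolation=cv2.INTER_CUBIC),cv2.resize(b,(400,320),interpolation=cv2.INTER_CUBIC)]))
```

```text
19.05 [ 0.49543971 -0.2479005   0.14595232] [-3.72609939  2.48480704 10.98824034] [0.54100537 0.96008283 0.21122503]
```

View pics/v17.png

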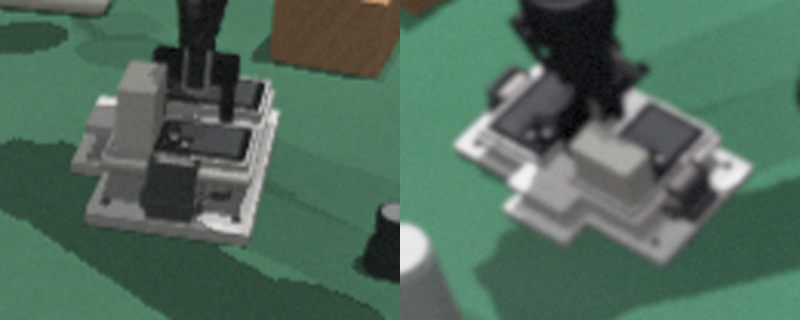

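The carrier hit a firm stop at TCP z = 0.146 (home predicted 0.145): the reading rose about 15 N with no further movement, so it is on the balls. Letting go and rising.

>>> servo_tool(rows=[[-0.9, -0.02, 0, 0, 0], [-0.3, -0.02, 0, 0, 0], [0, -0.02, 0, 0, 0], [0, -0.02, 0, 0, 0], [0, -0.3, 0, 0, 0], [0, -0.8, 0, 0, 0], [0, -1.4, 0, 0, 0], [0, -2.1, 0, 0, 0], [0, -2.6, 0, 0, 0], [0, -2.8, 0, 0, 0], [0, -2.8, 0, 0, 0], [0, -2.8, 0, 0, 0]])

```text
time: 20.35
tool_pos: [0.4952, -0.2477, 0.2826]
eef_rot: [[-0.001, -0.999, 0.046], [0.001, 0.046, 0.999], [-1.0, 0.001, 0.001]]
force: [-0.7, 0.2, 0.1]
finger_gap: 0.0425
```

Run:
```python
from h import *
s=manip.observe();R=s['eef_rot'];t=s['tool_pos'];print(s['time'],t,s['force'])
snap('side','s18');snap('scene','sc18');snap('wrist','w18')
a=cv2.imread('pics/s18.png')[170:270,300:430];b=cv2.imread('pics/sc18.png')[140:250,170:300]
cv2.imwrite('pics/v18.png',np.hstack([cv2.resize(a,(400,320),interpolation=cv2.INTER_CUBIC),cv2.resize(b,(400,320),interpolation=cv2.INTER_CUBIC)]))
np.savez('pics/p18.npz',R=R,t=t)
```

```text
20.35 [ 0.49523114 -0.24766165  0.28262006] [-0.66928204  0.18600864  0.11450167]
```

View pics/v18.png

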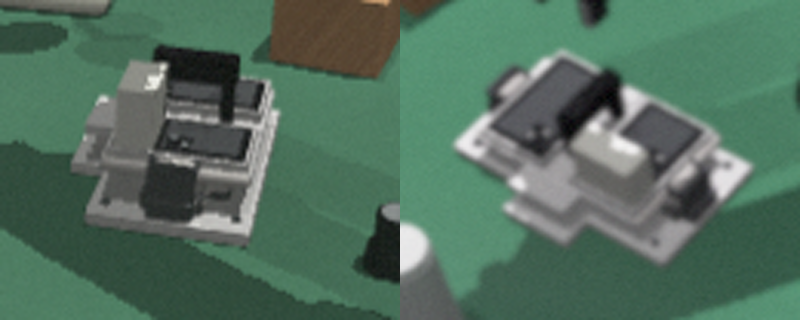

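View pics/w18.png

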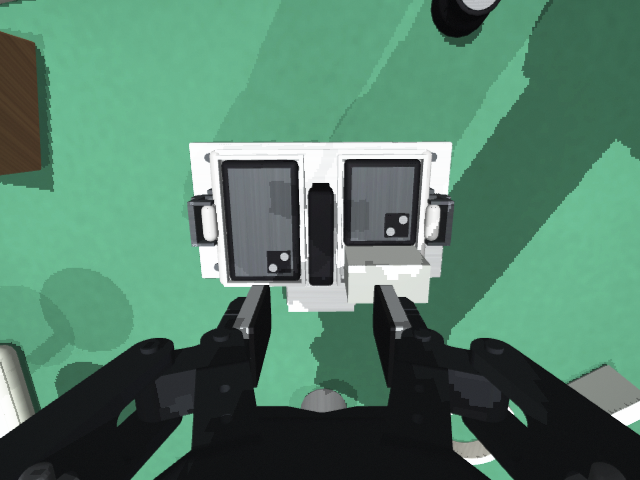

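The rollers sit over both rails, nose over nose, and the block and covers are still in place. As a seating check I'll press gently on top of the bar with shut fingers and read the height. Home should give contact at TCP z ≈ 0.176.

>>> servo_tool(rows=[[-1, 0.3, -0.08, 0, 0], [-1, 0.7, -0.08, 0, 0], [-1, 1.1, -0.08, 0, 0], [-1, 1.5, -0.08, 0, 0], [-1, 1.8, -0.08, 0, 0], [-1, 1.95, -0.08, 0, 0], [-1, 2, -0.08, 0, 0], [-1, 2.04, -0.08, 0, 0], [-1, 2.08, -0.08, 0, 0], [-1, 2.1, -0.08, 0, 0], [-1, 2.1, -0.08, 0, 0]], force=30)

```text
time: 21.6
tool_pos: [0.4998, -0.2482, 0.1793]
eef_rot: [[0.001, -0.999, 0.046], [-0.0, 0.046, 0.999], [-1.0, -0.001, -0.0]]
force: [-0.1, 0.8, -0.2]
finger_gap: -0.0003
```

>>> servo_tool(rows=[[-1, 0.02, 0, 0, 0], [-1, 0.04, 0, 0, 0], [-1, 0.04, 0, 0, 0]])

```text
time: 21.9
tool_pos: [0.4995, -0.248, 0.1769]
eef_rot: [[-0.0, -0.999, 0.046], [-0.0, 0.046, 0.999], [-1.0, 0.0, -0.0]]
force: [-0.2, -0.9, 1.1]
finger_gap: -0.0
```

>>> servo_tool(rows=[[-1, 0.02, 0, 0, 0], [-1, 0.04, 0, 0, 0], [-1, 0.05, 0, 0, 0], [-1, 0.05, 0, 0, 0]])

```text
time: 22.3
tool_pos: [0.4996, -0.2481, 0.1753]
eef_rot: [[0.001, -0.999, 0.046], [-0.001, 0.046, 0.999], [-1.0, -0.001, -0.001]]
force: [-1.2, 0.4, 5.6]
finger_gap: -0.0004
```

>>> servo_tool(rows=[[-1, 0.02, 0, 0, 0], [-1, 0.04, 0, 0, 0], [-1, 0.04, 0, 0, 0]])

```text
time: 22.6
tool_pos: [0.4997, -0.2482, 0.1752]
eef_rot: [[0.002, -0.999, 0.046], [-0.002, 0.046, 0.999], [-1.0, -0.002, -0.001]]
force: [-5.5, 3.0, 18.1]
finger_gap: 0.0001
```

Contact is at TCP z = 0.175, and it did not yield under 18 N, so the carrier is fully home. Backing away.

>>> servo_tool(rows=[[-1, -0.1, 0, 0, 0], [-1, -0.4, 0, 0, 0], [-1, -0.9, 0, 0, 0], [-1, -1.5, 0, 0, 0], [-1, -2.1, 0, 0, 0], [-1, -2.5, 0, 0, 0], [-1, -2.5, 0, 0, 0], [-1, -2.5, 0, 0, 0]])

```text
time: 23.4
tool_pos: [0.4997, -0.2481, 0.2972]
eef_rot: [[0.0, -0.999, 0.046], [-0.0, 0.046, 0.999], [-1.0, -0.0, -0.0]]
force: [0.2, -1.0, -0.0]
finger_gap: -0.0001
```

Run:
```python
from h import *
s=manip.observe();print(s['time'],s['tool_pos'],s['force'])
snap('side','s19');snap('scene','sc19');snap('wrist','w19')
a=cv2.imread('pics/s19.png')[170:270,300:430];b=cv2.imread('pics/w19.png')[120:330,150:480]
cv2.imwrite('pics/v19.png',np.hstack([cv2.resize(a,(400,320),interpolation=cv2.INTER_CUBIC),cv2.resize(b,(400,320),interpolation=cv2.INTER_CUBIC)]))
```

```text
23.4 [ 0.49969951 -0.24812205  0.29715577] [ 0.15373962 -0.98837364 -0.02339846]
```

View pics/v19.png

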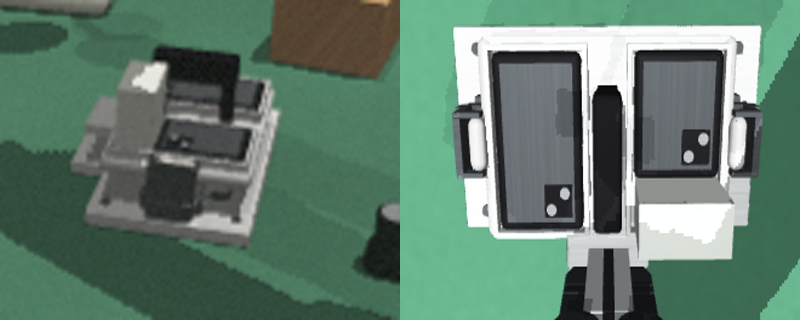

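View pics/sc19.png

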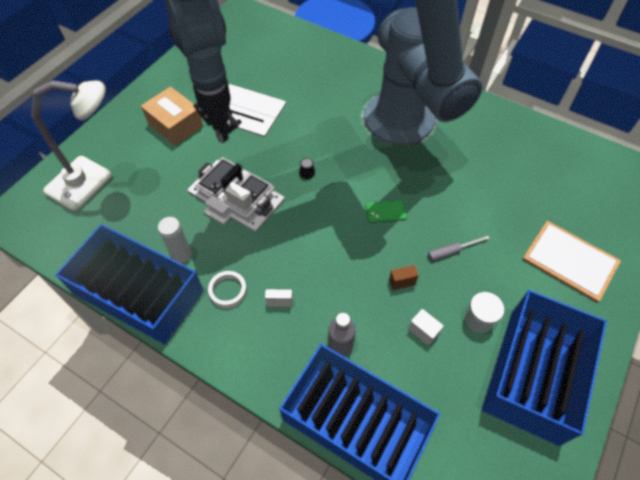

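The carrier is home and level, with a roller on each rail. Everything else stands where it was, and the arm is clear. Handing in.

```bash
python3 -c "
from bench import manip
print(manip.hand_in())"
```

```text
the job is handed in; nothing more can be done
None
```

The 30 mm white block now stands in the 32.7 mm gap beside the short cover, in the carrier's left (+y) pocket. The carrier sits on the nest, nose over nose, and I have let go. I handed in at about 23.5 s of the 54 s allowed.

**Last checks**
- **Seating:** pressing down through the grip, the carrier came to a firm stop at TCP z = 0.146 m, where 0.145 m was expected. After letting go I pressed on top of the bar with shut fingers. Contact was at 0.175 m (0.176 m expected), and it did not yield under 18 N.
- **Pictures:** a roller sits on each rail. The block and both covers are still in their pockets, and everything else appears to be where it was. The arm was clear, with no force on the wrist.
- **Disagreements:** early nest and carrier positions from the wrist camera differed by 2–3 mm between views. I closed this with relative measurements just above the nest, which agreed to about 0.5 mm. The block met the pocket floor about 2 mm earlier than worked out, but its top then measured right for a seated block.
- **Not checked:** I did not measure level at each ball separately. It rests on the two stop heights and the pictures.

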